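# Rack the plug followers chamfered end to the red comb

### The arm

A 6-joint arm with a two-finger parallel gripper is mounted at the origin on the work surface. World frame = base frame: x ahead of the robot, y to its left, z up, the work surface at z = 0. Lengths are in mm, angles in rad, forces in N, time in s.
With the tool pointing down it reaches from about 275 to 750 mm from the base axis. Payload 10.2 kg.
Tool frame: the origin (TCP) lies midway between the tips of the shut fingers; the grasp point (between the pads) lies 19 mm behind it; z points along the fingers, y is the line along which they close (so a half turn about z gives the same grasp; the last joint's range is limited). The gripper opens to 85 mm and grips with 20 to 120 N. Pads are 22 mm wide; open, the fingers measure 114 mm over their backs; the gripper's body (76 mm by 85 mm) begins 54 mm behind the grasp point. The pads swing forward as they close: fully open they stand 13 mm farther back than shut.
Start: joints at [0.897, 0.313, 1.498, -0, 1.331, -0.223], TCP at [228.748, 472.552, 231.294] pointing down, gripper open.
Joint ranges: [-2.94, 2.94], [-0.97, 2.17], [0.19, 2.56], [-1.23, 4.37], [0.02, 3.11], [-2.88, 2.88]. Speed limits (rad/s): [2.39, 2.39, 3.01, 3.14, 3.14, 3.14].

### API

Orientations are given as a unit quaternion [w, x, y, z].
In Python, from rig import sense, capture, finish_job, find_in, place_of gives the robot as it stands. The module is installed in compiled form; this text tells all that it offers.
- The arm moves only by the shell command python3 -m jog 'ROWS' [FORCE]. ROWS is JSON, a list of rows, each an object of numbers: "tx", "ty", "tz": the shift along the tool's x, y, z in mm; "ax", "ay", "az": the turn, a rotation vector about the tool's x, y, z in rad; "jaw": the closure, from -1 (fully open) to 1 (shut), so that 0 is half open. In form: [{"tx": .., "ty": .., "tz": .., "ax": .., "ay": .., "az": .., "jaw": ..}, ...]. A call has 1 to 5 rows; each row shifts and turns the commanded pose from where the row before left it, along the tool's axes as they then stand; what a row does not reach is not made up. A row lasts 1/8 s, in which the tool goes at most 62.5 mm and 10.7 degrees, less where a joint would pass 70% of its speed; a pose out of reach is approached as far as the arm can. A call with a gripper value outside its range is refused whole. The fingers move at their own pace and stop on an object; FORCE is the grip in N (left out, the last holds). Time passes only in rows, so rows that do not move let the fingers close. It gives the time, the measured TCP pose, the force, the opening and the grip force at its end, in the units of the state.
- sense(): the state, without advancing time (a new reading comes with each control period).
- capture(name): name is "side" or "top" or "wrist"; returns a dict with "color" (420x560x3 uint8, red, green, blue), "depth" (420x560 float32, mm along the optical axis (not along the pixel's ray), 0 where there is no reading), "fx", "fy", "cx", "cy" (pixels), "k1" (the pictures are not rectified: a ray, as slopes to the right and down, at radius r is drawn at 1 + k1 r^2 times it, then the intrinsics apply), "camera_from_world" (4x4, takes a point from world to camera coordinates); the wrist camera has in their place "mount" (4x4, takes a point from camera to tool coordinates, whose origin is the TCP and whose axes are the flange's). Camera axes: x right, y up, looking along -z (the intrinsics and any distortion apply to the point x, -y, -z); pixel columns grow to the right and rows downward; lengths in mm; the calibration is good to about 2 mm. A picture is of the moment at which its call begins: read the wrist's pose just before it.
- finish_job(): hands the job in; it is judged then, once.
Trained networks look in the newest picture that a camera, given by its name, has taken for a name from the list of things; names that differ only in an ending like _2 or _b are one class to them, and where a whole thing is asked for, a point or a joint stands for the part that bears it (a point fixed in the world has none). Each returns a list of dicts, best first, with "conf" (0 to 1); they miss things now and then, are a little off and sometimes report something else, mostly with a low value. They report only what shows in the picture. A call takes as long as a camera call. They do not tell look-alikes from the thing itself.
- find_in(query, camera): "centre" ([column, row] in pixels, amid what is visible of it).
- place_of(query, camera): "centre" ([column, row] in pixels: a listed point, or the origin of a listed thing).
The state is a dict: "time_s": time; "joints": joint angles; "dq": joint speeds; "tau": joint torques, N m; "eef_pos": TCP position; "ee_rot": TCP orientation; "force": force on the tool from outside, world axes, zero at the start; "wrist_torque": the same for the moment, N m; "grip_width": opening from 0.0 (shut) to 1.0 (fully open); "grip_force": force on a finger pad.
Only numpy, scipy, OpenCV 4.12 (cv2) and the standard library are available. Lean on these libraries where they do the work, as an engineer would, in place of code of your own. Each camera call takes 0.05 s, during which the arm holds its last target. There are 200 camera calls.

### The job

Swing the brass cover of the lock housing aside on its pivot screw and use the bore behind it to feel which end of each plug follower on the mat is chamfered (only the chamfered end goes in; a square end stops at the face). Lay every follower in a notch of its own in the rack, all alike with the chamfered end on the red comb, and leave the cover swung back over the bore. Leave the oil bottle, the padlock and the tagged key where they are.

Things in the scene. Friction and masses are not known exactly. Their poses are not given: they have to be found in the camera images.
- follower1: Lock plug follower: aluminium rod, 18 mm diameter, 110 mm long, 60 to 120 g, blue square collar (24 x 24 mm, 36 mm long) about its middle. Origin: rod's centre; own x along the rod. One end square, the other chamfered (tapers to 9 mm over its last 12 mm); which end differs between followers and is not told. Starts on the mat, axis 12 mm above its top. May be absent.
- follower2: Another such follower, the same in all but possibly which end is chamfered. May be absent.
- follower3: Another such follower, the same in all but possibly which end is chamfered. May be absent.
- follower4: Another such follower, the same in all but possibly which end is chamfered. May be absent.
- follower5: Another such follower, the same in all but possibly which end is chamfered. May be absent.
- mat: Black rubber mat, 300 x 290 mm, 3 mm thick, fixed on the bench. Origin: centre of its underside.
- housing: Grey lock housing, fixed: block 50 mm deep (own +x), 64 mm wide, 75 mm high, on a foot strip 110 mm wide, 8 mm high, 15 to 45 mm behind the front face. Origin: on the bench under the middle of its front face; own x points into the front face. The front face looks away from the robot, so own x points back towards the robot.
- bore (a point): Centre of the bore's mouth, in the housing's front face, 60 mm above the bench. The bore is level, 15 mm in diameter, 30 mm deep, along the housing's +x. A follower pushed in straight and centred: the chamfered end enters about 8 mm and wedges; the square end (18 mm) stops at the face. Axes as the housing's.
- cover (a joint): Swivel of the flat brass cover about a pivot screw 30 mm straight below the bore, axis along the housing's x. 0: upright, its 26 mm disc over the bore, at a stop. Grows as the top swings to the housing's own +y side and down, stop at 1.25 rad; from 0.95 rad the bore is clear, below 0.15 rad covered. Stays where left (friction 0.06 N m).
- cover_knob (a point): Middle of the cover's round black knob, a level peg 12 mm in diameter, 24 mm long, standing out from the cover's upper end, away from the housing (6 to 30 mm before the front face; this point 19 mm before it). 70 mm from the pivot axis, 100 mm above the bench when closed. Can be pinched from above and led along its arc.
- rack: Wooden rack, fixed: base 290 x 115 mm, 8 mm thick; two combs 12 mm thick along its x at own y = -31 mm (pale wood) and +31 mm (red), each with four V notches 56 mm apart (floor 30 mm, ridges 52 mm above the bench). A follower lies along rack y across both combs, collar between them, axis 39 mm above the bench. Origin: centre of the underside.
- notch1 (a point): Where a follower's centre comes to rest in notch 1 of the rack (39 mm above the bench, midway between the combs); notches are numbered along the rack's +x. Axes as the rack's.
- notch2 (a point): Where a follower's centre comes to rest in notch 2 of the rack (39 mm above the bench, midway between the combs); notches are numbered along the rack's +x. Axes as the rack's.
- notch3 (a point): Where a follower's centre comes to rest in notch 3 of the rack (39 mm above the bench, midway between the combs); notches are numbered along the rack's +x. Axes as the rack's.
- notch4 (a point): Where a follower's centre comes to rest in notch 4 of the rack (39 mm above the bench, midway between the combs); notches are numbered along the rack's +x. Axes as the rack's.
- red_comb (a point): Middle of the red comb, at rack x = 0, y = +31 mm, 39 mm above the bench.
- oil_bottle: White oil bottle, 42 mm in diameter, 110 mm high, standing. Bystander. Origin: centre of its underside.
- padlock: Brass padlock, 24 x 50 x 70 mm, standing. Bystander. Origin: centre of its underside.
- tagged_key: Brass key on a red tag, 90 mm long, 6 mm thick, lying flat between the robot and the housing. Bystander. Origin: near its middle, underside.
Mind the look-alikes: they are no part of the job. Leave any orange look-alike of the follower1 alone.

How it is judged (in metres and radians):
On the way, in this order (a step that is already met when the one before it is completed fails the run):
1. the cover is swung aside, clear of the bore (at least 0.95 rad) (value of joint cover above 0.95 rad), for 0.2 s.
2. an end of a follower is tried in the bore: held level and in line, its end at the mouth or in it (((distance between follower1 and bore below 0.059 m and angle between the x axis of follower1 and the x axis of housing, either way round below 0.25 rad and y of follower1 in the frame of bore between -0.008 and 0.008 m and z of follower1 in the frame of bore between -0.008 and 0.008 m) or (distance between follower2 and bore below 0.059 m and angle between the x axis of follower2 and the x axis of housing, either way round below 0.25 rad and y of follower2 in the frame of bore between -0.008 and 0.008 m and z of follower2 in the frame of bore between -0.008 and 0.008 m) or (distance between follower3 and bore below 0.059 m and angle between the x axis of follower3 and the x axis of housing, either way round below 0.25 rad and y of follower3 in the frame of bore between -0.008 and 0.008 m and z of follower3 in the frame of bore between -0.008 and 0.008 m) or (distance between follower4 and bore below 0.059 m and angle between the x axis of follower4 and the x axis of housing, either way round below 0.25 rad and y of follower4 in the frame of bore between -0.008 and 0.008 m and z of follower4 in the frame of bore between -0.008 and 0.008 m) or (distance between follower5 and bore below 0.059 m and angle between the x axis of follower5 and the x axis of housing, either way round below 0.25 rad and y of follower5 in the frame of bore between -0.008 and 0.008 m and z of follower5 in the frame of bore between -0.008 and 0.008 m))), for 0.05 s.
At the end, for the whole second after the job is handed in: Every follower present lies at rest in a notch of the rack, across both combs (axis 30 to 45 mm above the bench, within 0.12 rad of the rack's y, centred within 20 mm), its chamfered end on the red comb, and the cover is back over the bore (below 0.15 rad) (angle between the x axis of each of follower1, follower2, follower3, follower4, follower5 and the y axis of rack, either way round below 0.12 rad and z of follower1 in the frame of rack between 0.03 and 0.045 m and y of follower1 in the frame of rack between -0.02 and 0.02 m and x of follower1 in the frame of rack between -0.1 and 0.1 m and y of each of follower1_c1, follower2_c1, follower3_c1, follower4_c1, follower5_c1 in the frame of rack above 0.03 m and linear speed of each of follower1, follower2, follower3, follower4, follower5 below 0.03 m/s and z of follower2 in the frame of rack between 0.03 and 0.045 m and y of follower2 in the frame of rack between -0.02 and 0.02 m and x of follower2 in the frame of rack between -0.1 and 0.1 m and z of follower3 in the frame of rack between 0.03 and 0.045 m and y of follower3 in the frame of rack between -0.02 and 0.02 m and x of follower3 in the frame of rack between -0.1 and 0.1 m and z of follower4 in the frame of rack between 0.03 and 0.045 m and y of follower4 in the frame of rack between -0.02 and 0.02 m and x of follower4 in the frame of rack between -0.1 and 0.1 m and z of follower5 in the frame of rack between 0.03 and 0.045 m and y of follower5 in the frame of rack between -0.02 and 0.02 m and x of follower5 in the frame of rack between -0.1 and 0.1 m and value of joint cover below 0.15 rad); the robot touches nothing.
It fails at once if the oil bottle, the padlock or the tagged key is shifted by more than 3 cm (distance of any of oil_bottle, padlock, tagged_key from where it was at the start of the episode above 0.03 m).
Of follower1, follower2, follower3, follower4, follower5 only 3 to 4 are there at a start; the rules pass over those that are not, and their reading is None.
At some moment in a run one of follower1, follower2, follower3, follower4, follower5 may be knocked a few centimetres aside while the robot is not near it.
Once in a run the grip may slacken for a moment while it holds something.
It also fails if it takes over 210 s, if anything falls off the work surface, if the arm or the gripper's body presses on something with over 40 N, if the wrist force passes 120 N, or if a joint passes its speed limit or range.

## Working session

There is one attempt and no reset: what is moved stays moved. The work goes in short steps, Python scripts to look and compute and a shell command to move; the robot and the scene stay as the last step left them, time stands still between calls to the robot, and variables do not carry over. Pictures are saved under pics/ and viewed, at most 14 in all, crops included, and the job is handed in when it is done.

```bash
mkdir -p pics
cat > h.py <<'E'
import numpy as np, cv2
from rig import sense, capture, find_in, place_of
from scipy.spatial.transform import Rotation as R
def save(c,n): cv2.imwrite(f'pics/{n}.png',c['color'][:,:,::-1])
def toolT():
    s=sense(); q=s['ee_rot']; T=np.eye(4); T[:3,:3]=R.from_quat([q[1],q[2],q[3],q[0]]).as_matrix(); T[:3,3]=s['eef_pos']; return T
def snap(name):
    T=toolT(); c=capture(name)
    c['wfc']=T@np.array(c['mount']) if name=='wrist' else np.linalg.inv(np.array(c['camera_from_world']))
    return c
def ray(c,u,v):
    d=np.array([(u-c['cx'])/c['fx'],(v-c['cy'])/c['fy']]); s=d.copy()
    for _ in range(10): s=d/(1+c['k1']*(s@s))
    return np.array([s[0],-s[1],-1.0])
def at_z(c,u,v,z):
    r=c['wfc'][:3,:3]@ray(c,u,v); o=c['wfc'][:3,3]; return o+r*(z-o[2])/r[2]
def at_depth(c,u,v):
    d=np.median([x for x in c['depth'][int(v)-1:int(v)+2,int(u)-1:int(u)+2].ravel() if x>0] or [0])
    p=ray(c,u,v)*d; return c['wfc'][:3,:3]@p+c['wfc'][:3,3]
def proj(c,P):
    p=np.linalg.inv(c['wfc'])@np.append(P,1); s=np.array([p[0]/-p[2],-p[1]/-p[2]]); s=s*(1+c['k1']*(s@s)); return [c['fx']*s[0]+c['cx'],c['fy']*s[1]+c['cy']]
E
python3 - <<'E'
from h import *
np.set_printoptions(precision=1,suppress=True)
for n in ['top','side']:
    c=snap(n); save(c,n+'0'); print(n,c['wfc'][:3,3],c['k1'])
    for q in ['follower1','bore','cover_knob','rack','notch1','notch2','notch3','notch4','red_comb','housing','mat','oil_bottle','padlock','tagged_key']:
        for d in place_of(q,n)[:6]:
            z={'follower1':15,'bore':60,'cover_knob':100,'red_comb':39}.get(q,39 if 'notch' in q else 0)
            print(q,round(d['conf'],2),np.round(d['centre']),at_z(c,*d['centre'],z)[:2],at_depth(c,*d['centre']))
print(sense())
E
```

```text
top [ 342.7   94.5 1214.9] 0.04497657254259305
follower1 0.96 [185. 287.] [405.3 322.8] [404.7 320.5  27. ]
follower1 0.87 [196. 208.] [596.4 319. ] [593.6 316.6  28.1]
follower1 0.78 [247. 273.] [448.1 181.3] [447.1 180.4  27. ]
follower1 0.59 [117. 274.] [425.6 487.4] [424.9 484.2  24.8]
bore 0.63 [336. 227.] [566.  -19.4] [563.6 -18.2  72.5]
cover_knob 0.65 [339. 217.] [580.5 -21.2] [579.4 -20.6 105.1]
rack 0.7 [419. 242.] [ 552.9 -225.9] [ 551.4 -223.6    8.6]
rack 0.23 [194. 212.] [590.1 326.5] [584.4 321.2  28. ]
notch1 0.92 [424. 227.] [ 583.3 -226.9] [ 589.4 -235.1    9.1]
notch1 0.88 [426. 207.] [ 632.9 -230.9] [ 640.2 -239.1    9.5]
notch1 0.59 [426. 255.] [ 517.  -231.2] [ 521.4 -239.6    8.9]
notch1 0.57 [427. 276.] [ 469.5 -233.1] [ 472.9 -241.9    7.5]
notch2 0.92 [424. 227.] [ 583.3 -226.9] [ 589.4 -235.1    9.1]
notch2 0.88 [426. 207.] [ 632.9 -230.9] [ 640.2 -239.1    9.5]
notch2 0.59 [426. 255.] [ 517.  -231.2] [ 521.4 -239.6    8.9]
notch2 0.57 [427. 276.] [ 469.5 -233.1] [ 472.9 -241.9    7.5]
notch3 0.92 [424. 227.] [ 583.3 -226.9] [ 589.4 -235.1    9.1]
notch3 0
[... 2742 characters left out ...]
8 -55.9  41.6]
mat 0.91 [246. 195.] [504.4 249.5] [504.4 249.2   0.2]
oil_bottle 0.87 [341. 202.] [776.1 165.3] [767.9 142.6  21.9]
padlock 0.71 [370. 264.] [786.4 -80.7] [ 771.9 -111.    37.6]
tagged_key 0.74 [224. 276.] [403.8 -51.5] [403.7 -55.7   5.1]
tagged_key 0.18 [281. 259.] [558.3 -20.8] [551.2 -56.3  41.2]
{'time_s': 1.5, 'joints': array([ 0.9,  0.3,  1.5, -0. ,  1.3, -0.2]), 'dq': array([-0., -0., -0.,  0.,  0.,  0.]), 'tau': array([ -0. , -41.2, -26. ,  -0. ,   0. ,   0. ]), 'eef_pos': array([228.8, 472.6, 231.3]), 'ee_rot': array([0. , 0.2, 1. , 0. ]), 'force': array([ 0.3, -0.9, -0.2]), 'wrist_torque': array([ 0., -0.,  0.]), 'grip_force': 0.0, 'grip_width': 1.0021760364069994}
```

View pics/top0.png

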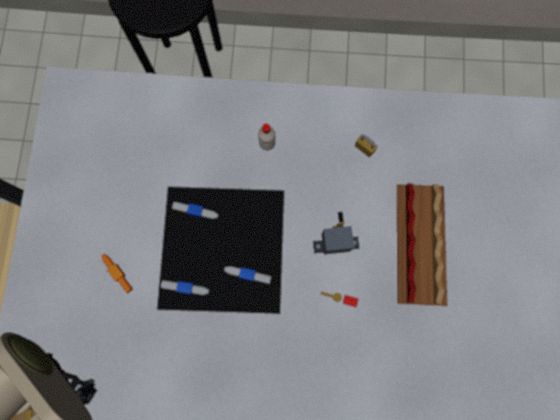

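View pics/side0.png

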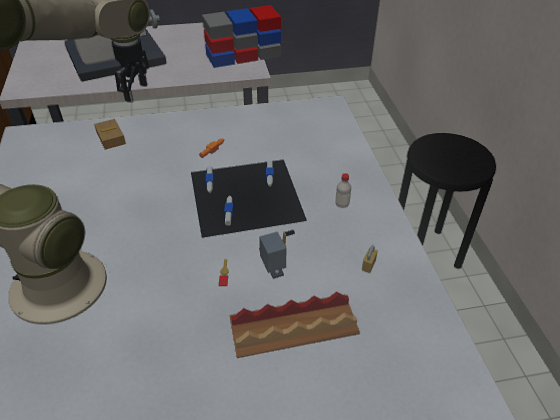

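The image shows three blue-collared followers on the mat at top-picture pixels (185,287), (195,210) and (247,273). An orange look-alike off the mat at (117,273) does not fit the description (no blue collar). The housing is at (338,238), with its knob on the far side at (340,217). The red comb is on the left, so it faces world +y. Next I swing the wrist round and fly over the housing.

```bash
python3 -m jog '[{"az":0.18},{"az":0.18},{"az":0.18},{"az":0.18},{"az":0.18}]' >/dev/null
python3 -m jog '[{"az":0.18},{"az":0.18},{"az":0.18},{"az":0.18},{"az":0.18}]' >/dev/null
python3 -m jog '[{"az":0.18},{"az":0.18},{"az":0.18},{"az":0.18},{"az":0.171}]'
python3 -m jog '[{"tx":36,"ty":49,"tz":-8},{"tx":36,"ty":49,"tz":-8},{"tx":36,"ty":49,"tz":-8},{"tx":36,"ty":49,"tz":-8},{"tx":36,"ty":49,"tz":-8}]' >/dev/null
python3 -m jog '[{"tx":36,"ty":49,"tz":-8},{"tx":36,"ty":49,"tz":-8},{"tx":36,"ty":49,"tz":-8},{"tx":36,"ty":49,"tz":-8},{"tx":36,"ty":49,"tz":-8}]' 
python3 -m jog '[{},{}]'
python3 - <<'E'
from h import *
np.set_printoptions(precision=2,suppress=True)
c=snap('wrist'); save(c,'w1'); s=sense(); print(s['joints'],s['eef_pos'],s['ee_rot'],s['force']); print(c['mount'])
for q in ['bore','cover_knob','housing']:
    for d in place_of(q,'wrist')[:3]: print(q,d, at_z(c,*d['centre'],{'bore':60,'cover_knob':100}.get(q,0)),at_depth(c,*d['centre']))
E
```

```text
[ 0.9   0.31  1.5  -0.    1.33 -0.22] [228.73 472.55 231.29] [ 0.    0.22  0.97 -0.  ] [-0.62  0.55  0.35]
[[  -0.      0.95    0.3    77.15]
 [   1.      0.      0.      0.42]
 [   0.      0.3    -0.95 -142.47]
 [   0.      0.      0.      1.  ]]schema error: expected keys tx, ty, tz, ax, ay, az, jaw
schema error: expected keys tx, ty, tz, ax, ay, az, jaw
schema error: expected keys tx, ty, tz, ax, ay, az, jaw
schema error: expected keys tx, ty, tz, ax, ay, az, jaw
schema error: expected keys tx, ty, tz, ax, ay, az, jaw
schema error: expected keys tx, ty, tz, ax, ay, az, jaw
```

```bash
python3 -m jog '[{"tx":0,"ty":0,"tz":0,"ax":0,"ay":0,"az":0.18,"jaw":-1},{"tx":0,"ty":0,"tz":0,"ax":0,"ay":0,"az":0.18,"jaw":-1},{"tx":0,"ty":0,"tz":0,"ax":0,"ay":0,"az":0.18,"jaw":-1},{"tx":0,"ty":0,"tz":0,"ax":0,"ay":0,"az":0.18,"jaw":-1},{"tx":0,"ty":0,"tz":0,"ax":0,"ay":0,"az":0.18,"jaw":-1}]' >/dev/null
python3 -m jog '[{"tx":0,"ty":0,"tz":0,"ax":0,"ay":0,"az":0.18,"jaw":-1},{"tx":0,"ty":0,"tz":0,"ax":0,"ay":0,"az":0.18,"jaw":-1},{"tx":0,"ty":0,"tz":0,"ax":0,"ay":0,"az":0.18,"jaw":-1},{"tx":0,"ty":0,"tz":0,"ax":0,"ay":0,"az":0.18,"jaw":-1},{"tx":0,"ty":0,"tz":0,"ax":0,"ay":0,"az":0.18,"jaw":-1}]' >/dev/null
python3 -m jog '[{"tx":0,"ty":0,"tz":0,"ax":0,"ay":0,"az":0.18,"jaw":-1},{"tx":0,"ty":0,"tz":0,"ax":0,"ay":0,"az":0.18,"jaw":-1},{"tx":0,"ty":0,"tz":0,"ax":0,"ay":0,"az":0.18,"jaw":-1},{"tx":0,"ty":0,"tz":0,"ax":0,"ay":0,"az":0.18,"jaw":-1},{"tx":0,"ty":0,"tz":0,"ax":0,"ay":0,"az":0.171,"jaw":-1}]'
python3 -m jog '[{"tx":36,"ty":49,"tz":-8,"ax":0,"ay":0,"az":0,"jaw":-1},{"tx":36,"ty":49,"tz":-8,"ax":0,"ay":0,"az":0,"jaw":-1},{"tx":36,"ty":49,"tz":-8,"ax":0,"ay":0,"az":0,"jaw":-1},{"tx":36,"ty":49,"tz":-8,"ax":0,"ay":0,"az":0,"jaw":-1},{"tx":36,"ty":49,"tz":-8,"ax":0,"ay":0,"az":0,"jaw":-1}]' >/dev/null
python3 -m jog '[{"tx":36,"ty":49,"tz":-8,"ax":0,"ay":0,"az":0,"jaw":-1},{"tx":36,"ty":49,"tz":-8,"ax":0,"ay":0,"az":0,"jaw":-1},{"tx":36,"ty":49,"tz":-8,"ax":0,"ay":0,"az":0,"jaw":-1},{"tx":36,"ty":49,"tz":-8,"ax":0,"ay":0,"az":0,"jaw":-1},{"tx":0,"ty":0,"tz":0,"ax":0,"ay":0,"az":0,"jaw":-1}]'
python3 - <<'E'
from h import *
np.set_printoptions(precision=2,suppress=True)
c=snap('wrist'); save(c,'w1'); s=sense(); print(s['joints'],s['eef_pos'],s['ee_rot'],s['force'])
for q in ['bore','cover_knob','housing']:
    for d in place_of(q,'wrist')[:3]: print(q,d, at_z(c,*d['centre'],{'bore':60,'cover_knob':100}.get(q,0)),at_depth(c,*d['centre']))
E
```

```text
time_s: 3.58
eef_pos: [228.8, 472.6, 231.3]
ee_rot: [-0.0, 1.0, -0.003, 0.0]
force: [0.6, -0.0, -0.5]
grip_width: 1.0
grip_force: 0.0
time_s: 4.82
eef_pos: [554.1, 28.3, 302.7]
ee_rot: [0.0, 1.0, -0.002, -0.0]
force: [0.6, 1.2, -0.9]
grip_width: 1.004
grip_force: 0.0
[-0.16  0.34  1.28  0.    1.53  1.42] [553.09  30.29 302.73] [-0.  1. -0. -0.] [-0.49  0.25  0.26]
bore {'centre': [323.2, 159.3], 'conf': 0.89} [561.5  -17.62  60.  ] [564.42 -15.66  76.32]
bore {'centre': [316.8, 153.2], 'conf': 0.56} [568.77  -9.88  60.  ] [565.07 -12.19  36.87]
cover_knob {'centre': [331.2, 147.8], 'conf': 0.83} [580.81 -20.88 100.  ] [581.58 -20.11 105.36]
housing {'centre': [318.5, 151.2], 'conf': 0.9} [561.88 -18.13   0.  ] [567.18 -14.51  34.4 ]
```

View pics/w1.png

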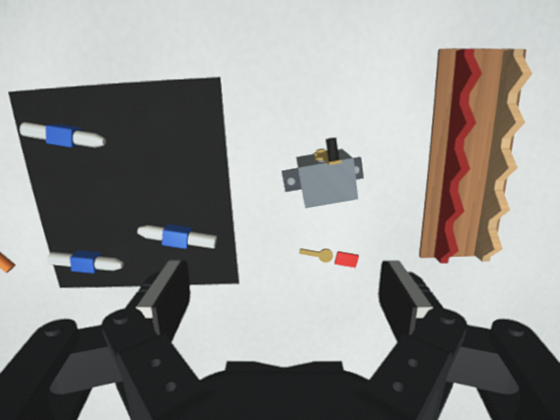

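The wrist picture shows the housing's top at (328,180), the black knob at (332,148), the brass disc just behind it at (320,155), and the whole rack with red comb at (462,150). Now I'll get the exact yaw and position from the depth cloud.

```bash
cat >> h.py <<'E'
def cloud(c):
    H,W=c['depth'].shape; u,v=np.meshgrid(np.arange(W),np.arange(H))
    pts=np.stack([(u-c['cx'])/c['fx'],(v-c['cy'])/c['fy']],-1); s=pts.copy()
    for _ in range(8): s=pts/(1+c['k1']*(s**2).sum(-1,keepdims=True))
    d=c['depth'][...,None]; p=np.concatenate([s*[1,-1],-np.ones((H,W,1))],-1)*d
    return p@c['wfc'][:3,:3].T+c['wfc'][:3,3], c['depth']>0
def rect(P):
    return cv2.minAreaRect(P[:,:2].astype(np.float32))
def followers(c,P,ok):
    hsv=cv2.cvtColor(c['color'],cv2.COLOR_RGB2HSV); m=cv2.inRange(hsv,(105,120,60),(130,255,255))
    n,l,st,ce=cv2.connectedComponentsWithStats(m); out=[]
    for i in range(1,n):
        if st[i,4]<60: continue
        q=P[(l==i)&ok]; top=q[q[:,2]>q[:,2].max()-8]; ctr=np.array(rect(top)[0])
        z=np.median(top[:,2])
        near=ok&(np.hypot(P[...,0]-ctr[0],P[...,1]-ctr[1])<62)&(P[...,2]>z-14)&(P[...,2]<z+4)
        r=P[near][:,:2]; 
        for _ in range(3):
            cc=r.mean(0); w,V=np.linalg.eigh(np.cov((r-cc).T)); a=V[:,1]; r=r[np.abs((r-cc)@V[:,0])<16]
        t=(r-cc)@a; mid=cc+a*(np.percentile(t,.5)+np.percentile(t,99.5))/2
        a=a*np.sign(a[1]); out.append((st[i,4],ce[i],ctr,mid,z,np.ptp(t),np.arctan2(a[1],a[0])))
    return out
E
python3 - <<'E'
from h import *
np.set_printoptions(precision=2,suppress=True)
c=snap('wrist'); P,ok=cloud(c); X,Y,Z=P[...,0],P[...,1],P[...,2]
hm=ok&(abs(Z-75)<5)&(abs(Y+15)<60)&(abs(X-560)<60); print('top',hm.sum(),np.median(Z[hm]),rect(P[hm]))
f=ok&(abs(Z-8)<3)&(abs(Y+15)<70)&(abs(X-560)<60); print('foot',f.sum(),rect(P[f]))
hsv=cv2.cvtColor(c['color'],cv2.COLOR_RGB2HSV)
k=ok&(hsv[...,2]<60)&(Z>85)&(abs(Y+15)<50)&(abs(X-580)<40); print('knob',k.sum(),P[k].mean(0),P[k].max(0),P[k].min(0),rect(P[k]))
r=ok&(Z>5)&(Z<12)&(Y<-130); print('base',r.sum(),rect(P[r]))
r=ok&(Z>3)&(Y<-130); print('rack all',rect(P[r]))
hi=ok&(Z>46)&(Y<-130); print('ridges',hi.sum(), P[hi].max(0))
red=((hsv[...,0]<8)|(hsv[...,0]>172))&(hsv[...,1]>150)
for nm,m in(('red',hi&red),('pale',hi&~red)):
    q=P[m]; n=q.shape[0]; line=np.polyfit(q[:,0],q[:,1],1); print(nm,n,line,q[:,:2].min(0),q[:,:2].max(0)); 
    h=np.histogram(q[:,0],bins=np.arange(400,720,5)); print([(int(b),int(a)) for a,b in zip(*h) if a])
for o in followers(c,P,ok): print(o)
print([x['centre'] for x in place_of('notch1','wrist')],[at_z(c,*x['centre'],39) for x in place_of('notch1','wrist')])
E
```

```text
top 2321 74.78284725849761 ((539.0753784179688, -21.885456085205078), (56.34563446044922, 64.42521667480469), 10.086631774902344)
foot 485 ((538.8346557617188, -21.907676696777344), (45.195796966552734, 110.71959686279297), 10.268678665161133)
knob 20166 [562.7   -4.46 375.77] [590.91  34.99 401.82] [540.06 -40.7   99.71] ((556.6603393554688, -5.393505096435547), (52.373600006103516, 70.0249252319336), 23.76450538635254)
base 8816 ((549.43994140625, -226.4780731201172), (289.8194274902344, 116.36861419677734), 1.4511140584945679)
rack all ((549.4391479492188, -226.48077392578125), (289.816650390625, 116.37454223632812), 1.4551547765731812)
ridges 982 [ 667.73 -185.79   53.6 ]
red 471 [   0.03 -208.81] [ 430.8  -203.78] [ 666.76 -185.79]
[(430, 9), (435, 39), (440, 19), (485, 18), (490, 37), (495, 30), (540, 15), (545, 43), (550, 37), (595, 12), (600, 44), (605, 50), (610, 2), (650, 9), (655, 50), (660, 48), (665, 9)]
pale 511 [   0.02 -268.01] [ 431.69 -267.93] [ 667.73 -199.6 ]
[(430, 15), (435, 36), (440, 28), (485, 11), (490, 35), (495, 45), (540, 3), (545, 38), (550, 48), (555, 1
[... 157 characters left out ...]
rray([590.72, 320.73]), np.float64(26.61968865757831), np.float64(111.06168099907013), np.float64(1.3937331495855814))
(np.int32(561), array([178.03, 234.2 ]), array([444.99, 182.32]), array([447.37, 181.21]), np.float64(26.66431328852883), np.float64(110.71291112510632), np.float64(1.4099394669073502))
(np.int32(533), array([ 85.5 , 259.08]), array([404.39, 324.61]), array([406.85, 324.95]), np.float64(26.473967933564722), np.float64(111.14670141155518), np.float64(1.4728140510274919))
[[478.1, 227.2], [481.7, 187.2], [493.7, 98.2], [489.8, 144.4]] [array([ 464.13, -230.8 ,   39.  ]), array([ 520.35, -225.49,   39.  ]), array([ 632.3 , -221.73,   39.  ]), array([ 576.19, -226.38,   39.  ])]
```

```bash
python3 -m jog '[{"tx":30,"ty":40,"tz":0,"ax":0,"ay":0,"az":-0.088,"jaw":-1},{"tx":0,"ty":10,"tz":30,"ax":0,"ay":0,"az":-0.088,"jaw":-1},{"tx":0,"ty":0,"tz":30,"ax":0,"ay":0,"az":0,"jaw":0},{"tx":0,"ty":0,"tz":0,"ax":0,"ay":0,"az":0,"jaw":0},{"tx":0,"ty":0,"tz":0,"ax":0,"ay":0,"az":0,"jaw":0}]' 40
python3 - <<'E'
from h import *
np.set_printoptions(precision=2,suppress=True)
c=snap('wrist'); save(c,'w2'); P,ok=cloud(c); X,Y,Z=P[...,0],P[...,1],P[...,2]
s=sense(); print(s['eef_pos'],s['ee_rot'],s['joints'],s['grip_width'])
hm=ok&(abs(Z-75)<4)&(abs(Y+15)<60)&(abs(X-560)<60); print('top',hm.sum(),np.median(Z[hm]),rect(P[hm]))
hsv=cv2.cvtColor(c['color'],cv2.COLOR_RGB2HSV)
k=ok&(hsv[...,2]<70)&(Z>80)&(Z<115)&(abs(Y+15)<50)&(abs(X-580)<40); print('knob',k.sum(),P[k].mean(0),P[k].max(0),P[k].min(0),rect(P[k]))
for q in ['bore','cover_knob']:
    for d in place_of(q,'wrist')[:3]: print(q,d, at_z(c,*d['centre'],{'bore':60,'cover_knob':100}.get(q,0)),at_depth(c,*d['centre']))
E
```

```text
time_s: 5.8
eef_pos: [583.9, -18.1, 244.9]
ee_rot: [0.0, 0.996, 0.088, 0.001]
force: [-0.0, -0.5, -0.1]
grip_width: 0.498
grip_force: 0.0
[583.99 -18.16 245.07] [0.   1.   0.09 0.  ] [-0.23  0.43  1.29 -0.    1.42  1.16] 0.500799841756914
top 2819 74.83581919829874 ((539.0805053710938, -21.64179229736328), (56.0329475402832, 64.1540298461914), 10.077051162719727)
knob 304 [580.48 -21.46 104.35] [592.06 -15.02 106.81] [568.11 -28.56 100.75] ((579.931884765625, -21.510217666625977), (23.697467803955078, 10.039861679077148), 10.25859546661377)
bore {'centre': [282.7, 196.7], 'conf': 0.9} [563.21 -19.95  60.  ] [575.66 -17.86 102.73]
cover_knob {'centre': [286.9, 188.6], 'conf': 0.58} [583.05 -20.41 100.  ] [584.24 -20.15 104.51]
```

View pics/w2.png

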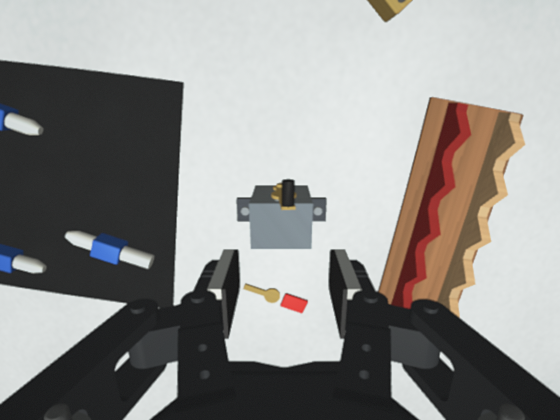

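The knob stands at (288,193) and leans a little to the rack side (cover about 0.1 rad). Descending and pinching it.

```bash
python3 -m jog '[{"tx":-3,"ty":2.6,"tz":50,"ax":0,"ay":0,"az":0,"jaw":0},{"tx":0,"ty":0,"tz":50,"ax":0,"ay":0,"az":0,"jaw":0},{"tx":0,"ty":0,"tz":45,"ax":0,"ay":0,"az":0,"jaw":0},{"tx":0,"ty":0,"tz":18,"ax":0,"ay":0,"az":0,"jaw":0},{"tx":0,"ty":0,"tz":0,"ax":0,"ay":0,"az":0,"jaw":0.3}]' 30
python3 -m jog '[{"tx":0,"ty":0,"tz":0,"ax":0,"ay":0,"az":0,"jaw":1},{"tx":0,"ty":0,"tz":0,"ax":0,"ay":0,"az":0,"jaw":1},{"tx":0,"ty":0,"tz":0,"ax":0,"ay":0,"az":0,"jaw":1},{"tx":0,"ty":0,"tz":0,"ax":0,"ay":0,"az":0,"jaw":1},{"tx":0,"ty":0,"tz":0,"ax":0,"ay":0,"az":0,"jaw":1}]'
```

```text
time_s: 6.58
eef_pos: [580.8, -21.4, 79.9]
ee_rot: [-0.0, 0.996, 0.088, -0.001]
force: [0.1, 0.2, 0.4]
grip_width: 0.352
grip_force: 0.0
time_s: 7.2
eef_pos: [581.9, -21.7, 81.8]
ee_rot: [0.0, 0.996, 0.088, 0.001]
force: [-0.6, 0.4, 5.3]
grip_width: 0.125
grip_force: 29.6
```

```bash
python3 -m jog '[{"tx":0,"ty":13.7,"tz":2.8,"ax":0,"ay":0,"az":0,"jaw":1},{"tx":0,"ty":12.9,"tz":5.5,"ax":0,"ay":0,"az":0,"jaw":1},{"tx":0,"ty":11.5,"tz":7.9,"ax":0,"ay":0,"az":0,"jaw":1},{"tx":0,"ty":9.7,"tz":10,"ax":0,"ay":0,"az":0,"jaw":1},{"tx":0,"ty":8.2,"tz":13,"ax":0,"ay":0,"az":0,"jaw":1}]'
python3 -m jog '[{"tx":0,"ty":0,"tz":0,"ax":0,"ay":0,"az":0,"jaw":1},{"tx":0,"ty":0,"tz":0,"ax":0,"ay":0,"az":0,"jaw":1},{"tx":0,"ty":0,"tz":0,"ax":0,"ay":0,"az":0,"jaw":1}]'
```

```text
time_s: 7.82
eef_pos: [591.2, -77.3, 40.5]
ee_rot: [0.0, 0.996, 0.088, 0.001]
force: [5.5, 5.8, 2.1]
grip_width: 0.129
grip_force: 31.6
time_s: 8.2
eef_pos: [591.3, -77.4, 40.3]
ee_rot: [0.0, 0.996, 0.088, 0.0]
force: [5.0, 0.4, 0.7]
grip_width: 0.124
grip_force: 31.2
```

```bash
python3 -m jog '[{"tx":0,"ty":0,"tz":0,"ax":0,"ay":0,"az":0,"jaw":0.3},{"tx":0,"ty":0,"tz":0,"ax":0,"ay":0,"az":0,"jaw":0.3},{"tx":0,"ty":0,"tz":-60,"ax":0,"ay":0,"az":0,"jaw":0.3},{"tx":0,"ty":0,"tz":-60,"ax":0,"ay":0,"az":0,"jaw":-0.5},{"tx":0,"ty":0,"tz":-60,"ax":0,"ay":0,"az":0,"jaw":-0.5}]'
python3 - <<'E'
from h import *
np.set_printoptions(precision=2,suppress=True)
c=snap('wrist'); save(c,'w3')
for d in place_of('bore','wrist')[:3]: print(d, at_z(c,*d['centre'],60))
E
python3 -m jog '[{"tx":-19,"ty":-56,"tz":0,"ax":0,"ay":0,"az":0,"jaw":-0.5},{"tx":-19,"ty":-56,"tz":0,"ax":0,"ay":0,"az":0,"jaw":-0.5},{"tx":-19,"ty":-56,"tz":0,"ax":0,"ay":0,"az":0,"jaw":-0.5},{"tx":-19,"ty":-56,"tz":0,"ax":0,"ay":0,"az":0,"jaw":-0.5},{"tx":-19,"ty":-56,"tz":0,"ax":0,"ay":0,"az":0,"jaw":-0.5}]'
python3 -m jog '[{"tx":0,"ty":0,"tz":0,"ax":0,"ay":0,"az":-0.176,"jaw":-0.5},{"tx":0,"ty":0,"tz":0,"ax":0,"ay":0,"az":-0.176,"jaw":-0.5},{"tx":0,"ty":0,"tz":0,"ax":0,"ay":0,"az":-0.176,"jaw":-0.5},{"tx":0,"ty":0,"tz":0,"ax":0,"ay":0,"az":-0.176,"jaw":-0.5},{"tx":0,"ty":0,"tz":0,"ax":0,"ay":0,"az":-0.176,"jaw":-0.5}]'
python3 -m jog '[{"tx":0,"ty":0,"tz":0,"ax":0,"ay":0,"az":-0.176,"jaw":-0.5},{"tx":0,"ty":0,"tz":0,"ax":0,"ay":0,"az":-0.178,"jaw":-0.5},{"tx":0,"ty":0,"tz":0,"ax":0,"ay":0,"az":0,"jaw":-0.5}]'
cat >> h.py <<'E'
def foll():
    c=snap('wrist'); P,ok=cloud(c); T=toolT()
    for o in followers(c,P,ok):
        ctr=(o[2]+o[3])/2; d=T[:3,:3].T@np.array([*(ctr-T[:2,3]),0]); h=np.arctan2(T[1,0],T[0,0])
        print('px',o[1],'ctr',o[2],'mid',o[3],'z',o[4],'len',round(o[5],1),'yaw',round(o[6],3),'| tx,ty',d[:2],'az',round(h-o[6],3))
    return c
E
python3 - <<'E'
from h import *
np.set_printoptions(precision=2,suppress=True)
c=foll(); save(c,'w4'); print(sense()['eef_pos'])
E
```

```text
time_s: 8.82
eef_pos: [590.3, -76.8, 222.6]
ee_rot: [0.0, 0.996, 0.088, -0.001]
force: [0.6, -0.4, 0.3]
grip_width: 0.743
grip_force: 0.0
{'centre': [219.7, 200.6], 'conf': 0.87} [560.99 -17.77  60.  ]
{'centre': [396.3, 302.6], 'conf': 0.34} [ 478.29 -220.48   60.  ]
time_s: 9.55
eef_pos: [446.9, 183.6, 220.4]
ee_rot: [0.0, 0.996, 0.088, -0.0]
force: [0.6, 0.6, 0.9]
grip_width: 0.747
grip_force: 0.0
time_s: 10.18
eef_pos: [448.0, 182.1, 220.3]
ee_rot: [-0.0, 0.862, 0.506, -0.001]
force: [-0.4, -0.1, 1.0]
grip_width: 0.746
grip_force: 0.0
time_s: 10.55
eef_pos: [448.1, 182.2, 220.4]
ee_rot: [-0.0, 0.762, 0.647, -0.001]
force: [-0.5, -0.4, 1.3]
grip_width: 0.748
grip_force: 0.0
px [406.16  14.42] ctr [588.04 315.83] mid [583.18 298.02] z 26.719472752853733 len 63.7 yaw 1.405 | tx,ty [145.56 115.2 ] az 0.001
px [214.35  36.95] ctr [403.48 325.61] mid [403.58 314.55] z 26.682167942126853 len 89.3 yaw 1.481 | tx,ty [128.69 -66.57] az -0.075
px [281.43 174.73] ctr [444.64 183.13] mid [444.45 182.73] z 26.681544525989494 len 110.5 yaw 1.407 | tx,ty [ 0.11 -3.63] az -0.001
[448.1  182.22 220.57]
```

View pics/w3.png

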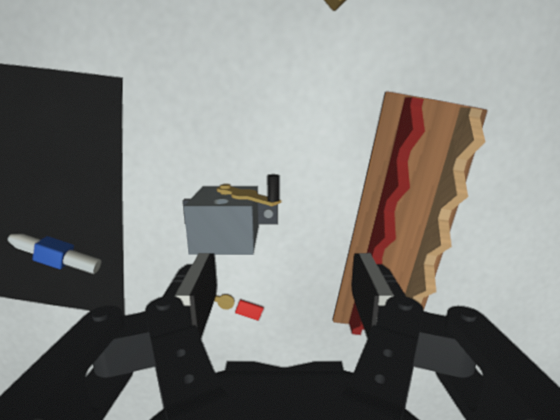

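View pics/w4.png

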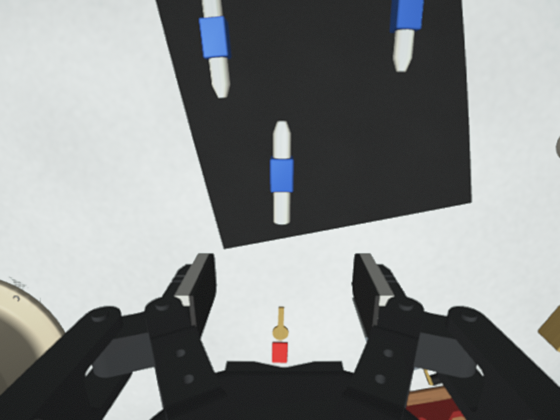

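The cover is swung clear: the knob is now low at (273,187) and the bore is free. In the second picture the nearest follower is at (281,175), blue collar, on the mat, with a seemingly tapered far end. The other two seem to taper at the near end. The bore will confirm. Grasping the nearest one.

```bash
python3 -m jog '[{"tx":0,"ty":-3.6,"tz":55,"ax":0,"ay":0,"az":0,"jaw":-0.5},{"tx":0,"ty":0,"tz":60,"ax":0,"ay":0,"az":0,"jaw":-0.3},{"tx":0,"ty":0,"tz":60,"ax":0,"ay":0,"az":0,"jaw":-0.2},{"tx":0,"ty":0,"tz":30,"ax":0,"ay":0,"az":0,"jaw":0},{"tx":0,"ty":0,"tz":11,"ax":0,"ay":0,"az":0,"jaw":0}]' 60
python3 -m jog '[{"tx":0,"ty":0,"tz":0,"ax":0,"ay":0,"az":0,"jaw":1},{"tx":0,"ty":0,"tz":0,"ax":0,"ay":0,"az":0,"jaw":1},{"tx":0,"ty":0,"tz":0,"ax":0,"ay":0,"az":0,"jaw":1},{"tx":0,"ty":0,"tz":0,"ax":0,"ay":0,"az":0,"jaw":1}]'
python3 -m jog '[{"tx":0,"ty":0,"tz":-20,"ax":0,"ay":0,"az":0,"jaw":1},{"tx":0,"ty":0,"tz":-50,"ax":0,"ay":0,"az":0,"jaw":1},{"tx":0,"ty":0,"tz":-50,"ax":0,"ay":0,"az":0,"jaw":1},{"tx":0,"ty":0,"tz":-40,"ax":0,"ay":0,"az":0,"jaw":1},{"tx":0,"ty":0,"tz":0,"ax":0,"ay":0,"az":0,"jaw":1}]'
python3 - <<'E'
from h import *
np.set_printoptions(precision=2,suppress=True)
foll(); print(sense()['eef_pos'],sense()['joints'])
E
```

```text
time_s: 11.22
eef_pos: [443.9, 182.7, 3.6]
ee_rot: [-0.001, 0.763, 0.647, -0.001]
force: [0.6, -0.3, 0.4]
grip_width: 0.5
grip_force: 0.0
time_s: 11.72
eef_pos: [445.1, 183.0, 5.7]
ee_rot: [0.0, 0.762, 0.648, 0.001]
force: [-0.7, 0.7, 3.9]
grip_width: 0.265
grip_force: 60.3
time_s: 12.35
eef_pos: [446.0, 183.2, 167.9]
ee_rot: [0.002, 0.762, 0.648, 0.003]
force: [0.8, 0.6, -1.2]
grip_width: 0.269
grip_force: 64.6
px [203.09  26.48] ctr [403.4  325.07] mid [403.12 308.19] z 26.705738300773817 len 77.5 yaw 1.479 | tx,ty [125.2  -62.65] az -0.069
px [428.68   9.23] ctr [586.98 309.87] mid [581.93 292.22] z 26.675154993927066 len 53.0 yaw 1.412 | tx,ty [138.87 118.7 ] az -0.003
px [283.77 283.01] ctr [445.22 183.45] mid [446.11 187.83] z 189.03155517634093 len 105.4 yaw 1.412 | tx,ty [2.7  0.21] az -0.002
[445.03 183.01 165.89] [0.15 0.28 1.72 0.   1.14 0.31]
```

```bash
python3 -m jog '[{"tx":0,"ty":0,"tz":0,"ax":0,"ay":0,"az":0.176,"jaw":1},{"tx":0,"ty":0,"tz":0,"ax":0,"ay":0,"az":0.176,"jaw":1},{"tx":0,"ty":0,"tz":0,"ax":0,"ay":0,"az":0.176,"jaw":1},{"tx":0,"ty":0,"tz":0,"ax":0,"ay":0,"az":0.176,"jaw":1},{"tx":0,"ty":0,"tz":0,"ax":0,"ay":0,"az":0.176,"jaw":1}]' >/dev/null
python3 -m jog '[{"tx":0,"ty":0,"tz":0,"ax":0,"ay":0,"az":0.176,"jaw":1},{"tx":0,"ty":0,"tz":0,"ax":0,"ay":0,"az":0.176,"jaw":1},{"tx":32.8,"ty":43.6,"tz":0,"ax":0,"ay":0,"az":0,"jaw":1},{"tx":32.8,"ty":43.6,"tz":0,"ax":0,"ay":0,"az":0,"jaw":1},{"tx":32.8,"ty":43.6,"tz":0,"ax":0,"ay":0,"az":0,"jaw":1}]' >/dev/null
python3 -m jog '[{"tx":32.8,"ty":43.6,"tz":0,"ax":0,"ay":0,"az":0,"jaw":1},{"tx":32.8,"ty":43.6,"tz":0,"ax":0,"ay":0,"az":0,"jaw":1},{"tx":0,"ty":0,"tz":40,"ax":0,"ay":0,"az":0,"jaw":1},{"tx":0,"ty":0,"tz":40,"ax":0,"ay":0,"az":0,"jaw":1},{"tx":0,"ty":0,"tz":0,"ax":0,"ay":0,"az":0,"jaw":1}]'
cat >> h.py <<'E'
HC=np.array([560.8,-17.9]); HA=np.deg2rad(10.1)
def bore_rel():
    c=snap('wrist'); P,ok=cloud(c); T=toolT()
    for o in followers(c,P,ok)[:]:
        if o[4]<40: continue
        a=np.array([np.cos(HA),np.sin(HA)]); b=np.array([a[1],-a[0]])
        for nm,p in(('ctr',o[2]),('mid',o[3]),('tcp',T[:2,3])): print(nm,p,'before face',(p-HC)@a,'lateral(own y)',(p-HC)@b)
        print('collar top z',o[4],'axis z',o[4]-11.7,'yaw',o[6] if o[6]<1.57 else o[6]-np.pi,'tool yaw',np.arctan2(T[1,0],T[0,0]),'tcp z',T[2,3])
    for d in place_of('bore','wrist')[:1]: print(d, at_z(c,*d['centre'],60))
    return c
E
python3 - <<'E'
from h import *
np.set_printoptions(precision=2,suppress=True)
c=bore_rel(); save(c,'w5')
E
```

```text
time_s: 14.28
eef_pos: [642.4, -2.3, 80.7]
ee_rot: [-0.001, 0.996, 0.089, -0.004]
force: [0.4, -0.5, -0.2]
grip_width: 0.268
grip_force: 64.6
ctr [641.73  -1.54] before face 82.5471929354969 lateral(own y) -1.915518903633334
mid [646.17  -0.87] before face 87.03635821772505 lateral(own y) -1.7965139550003197
tcp [643.96  -2.45] before face 84.57696173778298 lateral(own y) -0.6314123371881131
collar top z 101.88100352196992 axis z 90.18100352196991 yaw 0.1798517219381405 tool yaw 0.17778204754211155 tcp z 83.73092846977805
```

View pics/w5.png

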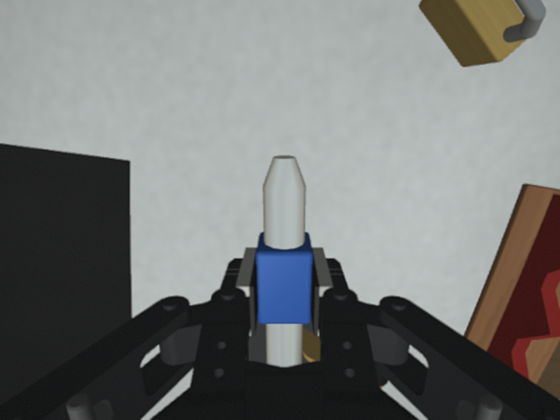

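The follower is held in line. Its tapered-looking end is at (285,158), facing away from the housing, and the plain end faces the bore. Now I'll measure how it sits in the grip, in tool coordinates, to avoid pose noise.

```bash
cat >> h.py <<'E'
def ingrip(n=2):
    """held follower in the tool frame (no pose noise): collar top, rod top line"""
    for _ in range(n):
        c=snap('wrist'); c['wfc']=np.array(c['mount']); P,ok=cloud(c)
        hsv=cv2.cvtColor(c['color'],cv2.COLOR_RGB2HSV); b=cv2.inRange(hsv,(105,120,60),(130,255,255))>0
        m=b&ok&(abs(P[...,1])<12)&(abs(P[...,0])<30)&(abs(P[...,2]+15)<25); q=P[m]; t=q[q[:,2]<np.percentile(q[:,2],60)+2]
        f=np.polyfit(t[:,0],t[:,2],1)
        g=ok&~b&(abs(P[...,1])<3)&(P[...,0]>19)&(P[...,0]<62)&(abs(P[...,2]+10)<25); r=P[g]; s=r[(r[:,0]<42)]
        print('collar x',np.percentile(t[:,0],[1,99]),'y',np.percentile(t[:,1],[1,99]),'top z',np.median(t[:,2]),'slope',f[0],'rod top z',np.median(s[:,2]),'slope',np.polyfit(s[:,0],s[:,2],1)[0],'tip x',r[:,0].max())
    return c
def pose(n=6):
    e=[]
    for _ in range(n): e.append(np.r_[sense()['eef_pos']]); capture('top')
    e=np.array(e); print('eef mean',e.mean(0),'std',e.std(0))
E
python3 - <<'E'
from h import *
np.set_printoptions(precision=2,suppress=True)
ingrip(); pose()
E
```

```text
collar x [-17.56  16.82] y [-11.85  10.52] top z -21.01434506579693 slope 0.01063218628217204 rod top z -17.649566035379976 slope 0.0057839735527889366 tip x 54.03345881229647
collar x [-17.68  16.72] y [-11.86  10.52] top z -21.02614397530487 slope 0.007671173374076075 rod top z -17.62640371789223 slope 0.006610150697799728 tip x 53.99757361888537
eef mean [645.27  -2.63  86.48] std [0.21 0.02 0.39]
```

```bash
python3 -m jog '[{"tx":0,"ty":0.7,"tz":20,"ax":0,"ay":0,"az":0,"jaw":1},{"tx":0,"ty":0,"tz":15.5,"ax":0,"ay":0,"az":0,"jaw":1},{"tx":-10,"ty":0,"tz":0,"ax":0,"ay":0,"az":0,"jaw":1},{"tx":-10,"ty":0,"tz":0,"ax":0,"ay":0,"az":0,"jaw":1},{"tx":0,"ty":0,"tz":0,"ax":0,"ay":0,"az":0,"jaw":1}]' >/dev/null
python3 -m jog '[{"tx":0,"ty":0,"tz":0,"ax":0,"ay":0,"az":0,"jaw":1},{"tx":0,"ty":0,"tz":0,"ax":0,"ay":0,"az":0,"jaw":1},{"tx":0,"ty":0,"tz":0,"ax":0,"ay":0,"az":0,"jaw":1},{"tx":0,"ty":0,"tz":0,"ax":0,"ay":0,"az":0,"jaw":1}]'
cat >> h.py <<'E'
def brel(off=(0,0,-9)):
    e=[]
    for _ in range(3): e.append(toolT()); capture('top')
    T=np.mean(e,0); p=(T@np.array([*off,1]))[:3]; a=np.array([np.cos(HA),np.sin(HA)]); b=np.array([a[1],-a[0]])
    print('centre before face',(p[:2]-HC)@a,'lat',(p[:2]-HC)@b,'z',p[2],'tool yaw',np.arctan2(T[1,0],T[0,0]),'F',sense()['force'])
E
python3 - <<'E'
from h import *
np.set_printoptions(precision=2,suppress=True)
brel((-.4,-.7,-9))
E
```

```text
time_s: 15.9
eef_pos: [625.2, -6.8, 49.5]
ee_rot: [0.0, 0.996, 0.089, -0.0]
force: [0.6, -0.2, -0.6]
grip_width: 0.263
grip_force: 64.6
centre before face 64.9454938801511 lat -0.3232540121115637 z 58.53977157365404 tool yaw 0.17784342983684143 F [ 0.94  0.93 -0.39]
```

```bash
python3 -m jog '[{"tx":-4,"ty":0,"tz":-1.4,"ax":0,"ay":0,"az":0,"jaw":1},{"tx":-3,"ty":0,"tz":0,"ax":0,"ay":0,"az":0,"jaw":1},{"tx":0,"ty":0,"tz":0,"ax":0,"ay":0,"az":0,"jaw":1},{"tx":0,"ty":0,"tz":0,"ax":0,"ay":0,"az":0,"jaw":1}]'
python3 -m jog '[{"tx":-2,"ty":0,"tz":0,"ax":0,"ay":0,"az":0,"jaw":1},{"tx":-1.5,"ty":0,"tz":0,"ax":0,"ay":0,"az":0,"jaw":1},{"tx":0,"ty":0,"tz":0,"ax":0,"ay":0,"az":0,"jaw":1},{"tx":0,"ty":0,"tz":0,"ax":0,"ay":0,"az":0,"jaw":1}]'
python3 -m jog '[{"tx":-1.5,"ty":0,"tz":0,"ax":0,"ay":0,"az":0,"jaw":1},{"tx":-1,"ty":0,"tz":0,"ax":0,"ay":0,"az":0,"jaw":1},{"tx":0,"ty":0,"tz":0,"ax":0,"ay":0,"az":0,"jaw":1},{"tx":0,"ty":0,"tz":0,"ax":0,"ay":0,"az":0,"jaw":1}]'
python3 - <<'E'
from h import *
np.set_printoptions(precision=2,suppress=True)
brel((-.4,-.7,-9)); ingrip(1)
E
```

```text
time_s: 16.55
eef_pos: [618.3, -8.1, 51.0]
ee_rot: [-0.0, 0.996, 0.089, 0.0]
force: [0.1, -0.1, -1.3]
grip_width: 0.269
grip_force: 64.6
time_s: 17.05
eef_pos: [615.9, -8.6, 51.3]
ee_rot: [0.0, 0.996, 0.089, 0.002]
force: [6.0, 1.2, -2.5]
grip_width: 0.266
grip_force: 64.4
time_s: 17.55
eef_pos: [615.8, -8.6, 52.0]
ee_rot: [0.0, 0.996, 0.088, 0.005]
force: [16.9, 3.5, -6.9]
grip_width: 0.269
grip_force: 63.8
centre before face 55.29817017511839 lat -0.1563646883539409 z 60.93957475242007 tool yaw 0.17705760279592753 F [17.94  4.45 -6.59]
collar x [-17.66  16.79] y [-11.84  10.52] top z -21.01368061618699 slope 0.00310061628752638 rod top z -17.84939336934464 slope -0.005668192946326961 tip x 54.106738630151966
```

It stopped at the face (16 N at 55.3 mm), so this end is square and the other end is chamfered. That fits the picture. Backing off, lifting and turning toward the rack.

```bash
python3 -m jog '[{"tx":20,"ty":0,"tz":0,"ax":0,"ay":0,"az":0,"jaw":1},{"tx":10,"ty":0,"tz":-30,"ax":0,"ay":0,"az":0,"jaw":1},{"tx":0,"ty":0,"tz":-40,"ax":0,"ay":0,"az":0,"jaw":1},{"tx":0,"ty":50,"tz":-10,"ax":0,"ay":0,"az":0,"jaw":1},{"tx":0,"ty":50,"tz":0,"ax":0,"ay":0,"az":0,"jaw":1}]' >/dev/null
python3 -m jog '[{"tx":0,"ty":50,"tz":0,"ax":0,"ay":0,"az":0,"jaw":1},{"tx":0,"ty":50,"tz":0,"ax":0,"ay":0,"az":0,"jaw":1},{"tx":0,"ty":0,"tz":0,"ax":0,"ay":0,"az":-0.1775,"jaw":1},{"tx":0,"ty":0,"tz":0,"ax":0,"ay":0,"az":-0.1775,"jaw":1},{"tx":0,"ty":0,"tz":0,"ax":0,"ay":0,"az":-0.1775,"jaw":1}]' >/dev/null
python3 -m jog '[{"tx":0,"ty":0,"tz":0,"ax":0,"ay":0,"az":-0.1775,"jaw":1},{"tx":0,"ty":0,"tz":0,"ax":0,"ay":0,"az":-0.1775,"jaw":1},{"tx":0,"ty":0,"tz":0,"ax":0,"ay":0,"az":-0.1775,"jaw":1},{"tx":0,"ty":0,"tz":0,"ax":0,"ay":0,"az":-0.1775,"jaw":1},{"tx":0,"ty":0,"tz":0,"ax":0,"ay":0,"az":-0.1775,"jaw":1}]' >/dev/null
python3 -m jog '[{"tx":0,"ty":0,"tz":0,"ax":0,"ay":0,"az":0,"jaw":1},{"tx":0,"ty":0,"tz":0,"ax":0,"ay":0,"az":0,"jaw":1},{"tx":0,"ty":0,"tz":0,"ax":0,"ay":0,"az":0,"jaw":1}]'
cat >> h.py <<'E'
RC=np.array([549.4,-226.5]); RA=np.deg2rad(1.45)
def notch(n,off=(0,0,-9),flip=1):
    """moves from here that bring the held centre over notch n; flip=1 tool x to red, -1 tool x to pale"""
    e=[]
    for _ in range(3): e.append(toolT()); capture('top')
    T=np.mean(e,0); x=56*(n-2.5); N=np.array([*(RC+x*np.array([np.cos(RA),np.sin(RA)])),39])
    p=(T@np.array([*off,1]))[:3]; d=T[:3,:3].T@(N-p); h=np.arctan2(T[1,0],T[0,0]); w=RA+flip*np.pi/2
    print('notch',n,N,'now',p,'tx,ty,tz',d,'az',(h-w+np.pi)%(2*np.pi)-np.pi,'F',sense()['force'])
E
python3 - <<'E'
from h import *
np.set_printoptions(precision=2,suppress=True)
notch(4,(-.4,-.7,-9)); print(sense()['joints'])
E
```

```text
time_s: 20.0
eef_pos: [677.2, -200.7, 131.0]
ee_rot: [-0.0, 0.698, 0.716, -0.0]
force: [0.1, 0.9, -0.2]
grip_width: 0.268
grip_force: 64.7
notch 4 [ 633.37 -224.37   39.  ] now [ 676.56 -201.08  139.97] tx,ty,tz [-22.18 -43.76 100.97] az 0.00021899632274813285 F [ 0.36  0.88 -0.09]
[-0.45  0.8   0.97 -0.    1.36 -0.48]
```

```bash
python3 -m jog '[{"tx":-22.2,"ty":-43.8,"tz":0,"ax":0,"ay":0,"az":0,"jaw":1},{"tx":0,"ty":0,"tz":40,"ax":0,"ay":0,"az":0,"jaw":1},{"tx":0,"ty":0,"tz":35,"ax":0,"ay":0,"az":0,"jaw":1},{"tx":0,"ty":0,"tz":0,"ax":0,"ay":0,"az":0,"jaw":1},{"tx":0,"ty":0,"tz":0,"ax":0,"ay":0,"az":0,"jaw":1}]' >/dev/null
python3 -m jog '[{"tx":0,"ty":0,"tz":0,"ax":0,"ay":0,"az":0,"jaw":1},{"tx":0,"ty":0,"tz":0,"ax":0,"ay":0,"az":0,"jaw":1},{"tx":0,"ty":0,"tz":0,"ax":0,"ay":0,"az":0,"jaw":1}]'
python3 - <<'E'
from h import *
np.set_printoptions(precision=2,suppress=True)
c=ingrip(1); save(c,'w6'); notch(4,(-.4,-.7,-9))
E
```

```text
time_s: 21.15
eef_pos: [634.2, -224.1, 56.5]
ee_rot: [0.0, 0.697, 0.717, 0.0]
force: [-0.9, 0.7, -1.3]
grip_width: 0.266
grip_force: 64.7
collar x [-16.53  17.58] y [-11.77  10.89] top z -21.018043449372783 slope 0.009333378801909018 rod top z -17.70814144922784 slope 0.005192526395986153 tip x 54.93641487468433
notch 4 [ 633.37 -224.37   39.  ] now [ 633.45 -224.5    65.2 ] tx,ty,tz [ 0.13 -0.08 26.2 ] az 0.001720545712668109 F [ 0.6   0.81 -0.86]
```

View pics/w6.png

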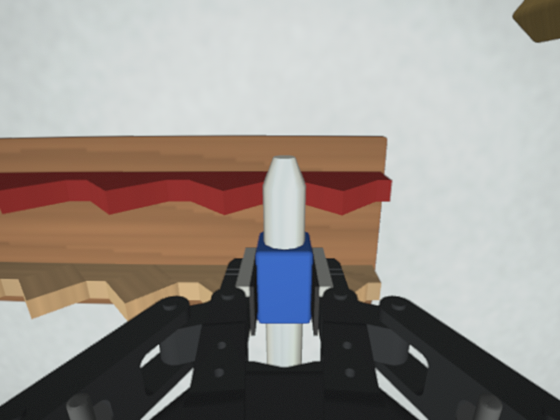

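The chamfered end at (285,160) lies over the red comb, between the ridges at (225,212) and (342,212), as wanted. Lowering and releasing.

```bash
python3 -m jog '[{"tx":0,"ty":0,"tz":15,"ax":0,"ay":0,"az":0,"jaw":1},{"tx":0,"ty":0,"tz":7,"ax":0,"ay":0,"az":0,"jaw":1},{"tx":0,"ty":0,"tz":3.5,"ax":0,"ay":0,"az":0,"jaw":1},{"tx":0,"ty":0,"tz":0,"ax":0,"ay":0,"az":0,"jaw":1},{"tx":0,"ty":0,"tz":0,"ax":0,"ay":0,"az":0,"jaw":1}]'
python3 -m jog '[{"tx":0,"ty":0,"tz":0,"ax":0,"ay":0,"az":0,"jaw":0.1},{"tx":0,"ty":0,"tz":0,"ax":0,"ay":0,"az":0,"jaw":0.1},{"tx":0,"ty":0,"tz":-20,"ax":0,"ay":0,"az":0,"jaw":0.1},{"tx":0,"ty":0,"tz":-50,"ax":0,"ay":0,"az":0,"jaw":0.1},{"tx":0,"ty":0,"tz":-60,"ax":0,"ay":0,"az":0,"jaw":-0.4}]'
python3 -m jog '[{"tx":0,"ty":0,"tz":-40,"ax":0,"ay":0,"az":0,"jaw":-0.4},{"tx":0,"ty":0,"tz":0,"ax":0,"ay":0,"az":0,"jaw":-0.4},{"tx":0,"ty":0,"tz":0,"ax":0,"ay":0,"az":0,"jaw":-0.4}]'
python3 - <<'E'
from h import *
np.set_printoptions(precision=2,suppress=True)
foll()
c=snap('top'); save(c,'t2'); P,ok=cloud(c)
for o in followers(c,P,ok): print(o)
E
```

```text
time_s: 21.98
eef_pos: [634.2, -224.1, 30.6]
ee_rot: [0.0, 0.698, 0.717, 0.0]
force: [-0.7, 0.3, 0.3]
grip_width: 0.269
grip_force: 64.8
time_s: 22.6
eef_pos: [633.8, -223.9, 162.9]
ee_rot: [-0.0, 0.698, 0.717, -0.0]
force: [-0.4, 0.5, 0.8]
grip_width: 0.647
grip_force: 0.0
time_s: 22.98
eef_pos: [633.8, -223.9, 200.5]
ee_rot: [-0.0, 0.698, 0.717, -0.0]
force: [-0.4, 0.1, -0.7]
grip_width: 0.701
grip_force: 0.0
px [284.1  185.88] ctr [ 633.64 -223.95] mid [ 633.62 -224.32] z 50.74524753893763 len 110.3 yaw 1.594 | tx,ty [-0.29 -0.05] az 0.004
(np.int32(63), array([420.84, 203.86]), array([ 525.66, -103.21]), array([ 539.43, -108.33]), np.float64(486.89417908039684), np.float64(96.14988312764413), np.float64(2.7545172991138656))
(np.int32(167), array([194.5, 209.5]), array([591.24, 318.81]), array([590.59, 320.55]), np.float64(28.270225762936775), np.float64(112.91502437504492), np.float64(1.405448605799285))
(np.int32(187), array([184.12, 287.11]), array([404.54, 323.68]), array([405.17, 323.68]), np.float64(28.373771093198116), np.float64(111.14769942840601), np.float64(1.4925784019247939))
```

Follower sits in notch 4 (axis 39 mm). Next: the follower at (404,324).

```bash
python3 -m jog '[{"tx":50,"ty":-19.6,"tz":0,"ax":0,"ay":0,"az":0,"jaw":-0.4},{"tx":50,"ty":-19.6,"tz":0,"ax":0,"ay":0,"az":0,"jaw":-0.4},{"tx":50,"ty":-19.6,"tz":0,"ax":0,"ay":0,"az":0,"jaw":-0.4},{"tx":50,"ty":-19.6,"tz":0,"ax":0,"ay":0,"az":0,"jaw":-0.4},{"tx":50,"ty":-19.6,"tz":0,"ax":0,"ay":0,"az":0,"jaw":-0.4}]' >/dev/null
python3 -m jog '[{"tx":50,"ty":-19.6,"tz":0,"ax":0,"ay":0,"az":0,"jaw":-0.4},{"tx":50,"ty":-19.6,"tz":0,"ax":0,"ay":0,"az":0,"jaw":-0.4},{"tx":50,"ty":-19.6,"tz":0,"ax":0,"ay":0,"az":0,"jaw":-0.4},{"tx":50,"ty":-19.6,"tz":0,"ax":0,"ay":0,"az":0,"jaw":-0.4},{"tx":50,"ty":-19.6,"tz":0,"ax":0,"ay":0,"az":0,"jaw":-0.4}]' >/dev/null
python3 -m jog '[{"tx":53,"ty":-19.4,"tz":0,"ax":0,"ay":0,"az":0,"jaw":-0.4},{"tx":0,"ty":0,"tz":0,"ax":0,"ay":0,"az":0.115,"jaw":-0.4},{"tx":0,"ty":0,"tz":0,"ax":0,"ay":0,"az":0,"jaw":-0.4},{"tx":0,"ty":0,"tz":0,"ax":0,"ay":0,"az":0,"jaw":-0.4},{"tx":0,"ty":0,"tz":0,"ax":0,"ay":0,"az":0,"jaw":-0.4}]'
python3 - <<'E'
from h import *
np.set_printoptions(precision=2,suppress=True)
foll()
E
```

```text
time_s: 24.95
eef_pos: [404.1, 322.4, 200.4]
ee_rot: [-0.0, 0.737, 0.675, -0.0]
force: [0.4, 0.9, -0.2]
grip_width: 0.698
grip_force: 0.0
px [464.68 164.22] ctr [588.38 321.38] mid [586.12 321.97] z 26.659950805611516 len 110.3 yaw 1.401 | tx,ty [ 15.31 182.51] az 0.082
px [283.12 176.17] ctr [403.1  325.79] mid [403.03 326.42] z 26.786354449060468 len 110.8 yaw 1.48 | tx,ty [ 3.52 -1.35] az 0.003
```

```bash
python3 -m jog '[{"tx":3.5,"ty":-1.3,"tz":55,"ax":0,"ay":0,"az":0,"jaw":-0.3},{"tx":0,"ty":0,"tz":55,"ax":0,"ay":0,"az":0,"jaw":-0.3},{"tx":0,"ty":0,"tz":50,"ax":0,"ay":0,"az":0,"jaw":-0.2},{"tx":0,"ty":0,"tz":25,"ax":0,"ay":0,"az":0,"jaw":0},{"tx":0,"ty":0,"tz":10,"ax":0,"ay":0,"az":0,"jaw":0}]' 60
python3 -m jog '[{"tx":0,"ty":0,"tz":0,"ax":0,"ay":0,"az":0,"jaw":1},{"tx":0,"ty":0,"tz":0,"ax":0,"ay":0,"az":0,"jaw":1},{"tx":0,"ty":0,"tz":0,"ax":0,"ay":0,"az":0,"jaw":1},{"tx":0,"ty":0,"tz":0,"ax":0,"ay":0,"az":0,"jaw":1}]'
python3 -m jog '[{"tx":0,"ty":0,"tz":-20,"ax":0,"ay":0,"az":0,"jaw":1},{"tx":0,"ty":0,"tz":-50,"ax":0,"ay":0,"az":0,"jaw":1},{"tx":0,"ty":0,"tz":-50,"ax":0,"ay":0,"az":0,"jaw":1},{"tx":0,"ty":0,"tz":-40,"ax":0,"ay":0,"az":0,"jaw":1},{"tx":0,"ty":0,"tz":0,"ax":0,"ay":0,"az":0,"jaw":1}]'
python3 - <<'E'
from h import *
np.set_printoptions(precision=2,suppress=True)
ingrip(1); print(sense()['eef_pos'],sense()['joints'])
E
```

```text
time_s: 25.62
eef_pos: [402.5, 326.0, 4.3]
ee_rot: [-0.0, 0.738, 0.675, -0.001]
force: [0.1, 0.0, -0.1]
grip_width: 0.503
grip_force: 0.0
time_s: 26.12
eef_pos: [403.2, 326.7, 6.1]
ee_rot: [0.0, 0.737, 0.675, 0.001]
force: [0.1, -0.5, 4.3]
grip_width: 0.265
grip_force: 60.4
time_s: 26.75
eef_pos: [403.9, 327.1, 168.4]
ee_rot: [0.001, 0.737, 0.675, 0.003]
force: [0.2, 1.3, -1.6]
grip_width: 0.262
grip_force: 60.0
collar x [-17.56  16.84] y [-11.73  10.88] top z -20.648013092877946 slope 0.0076488705932366155 rod top z -17.297022829034724 slope 0.005770021809844714 tip x 54.21621850773001
[403.07 326.65 166.28] [ 0.45  0.36  1.61 -0.    1.17  0.54]
```

```bash
python3 -m jog '[{"tx":0,"ty":0,"tz":0,"ax":0,"ay":0,"az":0.18,"jaw":1},{"tx":0,"ty":0,"tz":0,"ax":0,"ay":0,"az":0.18,"jaw":1},{"tx":0,"ty":0,"tz":0,"ax":0,"ay":0,"az":0.18,"jaw":1},{"tx":0,"ty":0,"tz":0,"ax":0,"ay":0,"az":0.18,"jaw":1},{"tx":0,"ty":0,"tz":0,"ax":0,"ay":0,"az":0.18,"jaw":1}]' >/dev/null
python3 -m jog '[{"tx":0,"ty":0,"tz":0,"ax":0,"ay":0,"az":0.18,"jaw":1},{"tx":0,"ty":0,"tz":0,"ax":0,"ay":0,"az":0.18,"jaw":1},{"tx":0,"ty":0,"tz":0,"ax":0,"ay":0,"az":0.046,"jaw":1},{"tx":22.5,"ty":45.9,"tz":0,"ax":0,"ay":0,"az":0,"jaw":1},{"tx":22.5,"ty":45.9,"tz":0,"ax":0,"ay":0,"az":0,"jaw":1}]' >/dev/null
python3 -m jog '[{"tx":22.5,"ty":45.9,"tz":0,"ax":0,"ay":0,"az":0,"jaw":1},{"tx":22.5,"ty":45.9,"tz":0,"ax":0,"ay":0,"az":0,"jaw":1},{"tx":22.5,"ty":45.9,"tz":0,"ax":0,"ay":0,"az":0,"jaw":1},{"tx":22.5,"ty":45.9,"tz":0,"ax":0,"ay":0,"az":0,"jaw":1},{"tx":22.5,"ty":45.9,"tz":0,"ax":0,"ay":0,"az":0,"jaw":1}]' >/dev/null
python3 -m jog '[{"tx":22.5,"ty":45.9,"tz":0,"ax":0,"ay":0,"az":0,"jaw":1},{"tx":0,"ty":0,"tz":40,"ax":0,"ay":0,"az":0,"jaw":1},{"tx":0,"ty":0,"tz":40,"ax":0,"ay":0,"az":0,"jaw":1},{"tx":0,"ty":0,"tz":0,"ax":0,"ay":0,"az":0,"jaw":1},{"tx":0,"ty":0,"tz":0,"ax":0,"ay":0,"az":0,"jaw":1}]' >/dev/null
python3 -m jog '[{"tx":0,"ty":0,"tz":0,"ax":0,"ay":0,"az":0,"jaw":1},{"tx":0,"ty":0,"tz":0,"ax":0,"ay":0,"az":0,"jaw":1},{"tx":0,"ty":0,"tz":0,"ax":0,"ay":0,"az":0,"jaw":1}]'
python3 - <<'E'
from h import *
np.set_printoptions(precision=2,suppress=True)
ingrip(1); brel((-.4,-.5,-8.7))
E
```

```text
time_s: 29.68
eef_pos: [644.8, -3.3, 86.0]
ee_rot: [0.0, 0.996, 0.088, 0.0]
force: [-0.5, 0.0, -0.9]
grip_width: 0.263
grip_force: 59.9
collar x [-18.41  16.02] y [-11.87  10.55] top z -20.63090549433413 slope 0.008983287808010365 rod top z -17.245607791838886 slope -0.0008775121751335147 tip x 53.35550822584723
centre before face 84.75961964267982 lat -0.18732955115483918 z 94.43849922082158 tool yaw 0.17685526756021946 F [ 0.67 -0.44 -0.25]
```

```bash
python3 -m jog '[{"tx":0,"ty":0,"tz":20,"ax":0,"ay":0,"az":0,"jaw":1},{"tx":0,"ty":0,"tz":14,"ax":0,"ay":0,"az":0,"jaw":1},{"tx":-10,"ty":0,"tz":0,"ax":0,"ay":0,"az":0,"jaw":1},{"tx":-10,"ty":0,"tz":0,"ax":0,"ay":0,"az":0,"jaw":1},{"tx":-7,"ty":0,"tz":0,"ax":0,"ay":0,"az":0,"jaw":1}]' >/dev/null
python3 -m jog '[{"tx":0,"ty":0,"tz":0,"ax":0,"ay":0,"az":0,"jaw":1},{"tx":0,"ty":0,"tz":0,"ax":0,"ay":0,"az":0,"jaw":1},{"tx":0,"ty":0,"tz":0,"ax":0,"ay":0,"az":0,"jaw":1},{"tx":0,"ty":0,"tz":0,"ax":0,"ay":0,"az":0,"jaw":1}]'
python3 - <<'E'
from h import *
np.set_printoptions(precision=2,suppress=True)
brel((-.9,-.6,-8.7))
E
```

```text
time_s: 31.0
eef_pos: [618.1, -8.0, 51.4]
ee_rot: [-0.0, 0.996, 0.088, -0.0]
force: [0.6, 0.8, -0.7]
grip_width: 0.268
grip_force: 59.9
centre before face 57.25485299988198 lat -0.29485545616250874 z 60.10372596238915 tool yaw 0.17684511113323406 F [ 0.9  -0.61 -0.34]
```

```bash
python3 -m jog '[{"tx":-2,"ty":0,"tz":0,"ax":0,"ay":0,"az":0,"jaw":1},{"tx":-2,"ty":0,"tz":0,"ax":0,"ay":0,"az":0,"jaw":1},{"tx":0,"ty":0,"tz":0,"ax":0,"ay":0,"az":0,"jaw":1},{"tx":0,"ty":0,"tz":0,"ax":0,"ay":0,"az":0,"jaw":1}]'
python3 -m jog '[{"tx":-1,"ty":0,"tz":0,"ax":0,"ay":0,"az":0,"jaw":1},{"tx":-1,"ty":0,"tz":0,"ax":0,"ay":0,"az":0,"jaw":1},{"tx":0,"ty":0,"tz":0,"ax":0,"ay":0,"az":0,"jaw":1},{"tx":0,"ty":0,"tz":0,"ax":0,"ay":0,"az":0,"jaw":1}]'
python3 - <<'E'
from h import *
np.set_printoptions(precision=2,suppress=True)
brel((-.9,-.6,-8.7))
E
```

```text
time_s: 31.65
eef_pos: [614.1, -8.8, 51.5]
ee_rot: [0.0, 0.996, 0.088, 0.0]
force: [-0.3, 0.6, -0.8]
grip_width: 0.266
grip_force: 59.9
time_s: 32.15
eef_pos: [612.2, -9.1, 51.5]
ee_rot: [0.0, 0.996, 0.088, 0.0]
force: [0.2, 0.1, -1.7]
grip_width: 0.268
grip_force: 59.9
centre before face 51.22534024088589 lat -0.2633383426456284 z 60.21709319942661 tool yaw 0.17678596553018427 F [-0.03 -0.32 -1.13]
```

This end went in 4 mm past the face without force, so it is the chamfered end. Backing out and turning the other way, over notch 1.

```bash
python3 -m jog '[{"tx":20,"ty":0,"tz":0,"ax":0,"ay":0,"az":0,"jaw":1},{"tx":14,"ty":0,"tz":0,"ax":0,"ay":0,"az":0,"jaw":1},{"tx":0,"ty":0,"tz":-40,"ax":0,"ay":0,"az":0,"jaw":1},{"tx":0,"ty":0,"tz":-40,"ax":0,"ay":0,"az":0,"jaw":1},{"tx":-40,"ty":38.4,"tz":0,"ax":0,"ay":0,"az":0,"jaw":1}]' >/dev/null
python3 -m jog '[{"tx":-40,"ty":38.4,"tz":0,"ax":0,"ay":0,"az":0,"jaw":1},{"tx":-40,"ty":38.4,"tz":0,"ax":0,"ay":0,"az":0,"jaw":1},{"tx":-40,"ty":38.4,"tz":0,"ax":0,"ay":0,"az":0,"jaw":1},{"tx":-40,"ty":38.4,"tz":0,"ax":0,"ay":0,"az":0,"jaw":1},{"tx":0,"ty":0,"tz":0,"ax":0,"ay":0,"az":0.1722,"jaw":1}]' >/dev/null
python3 -m jog '[{"tx":0,"ty":0,"tz":0,"ax":0,"ay":0,"az":0.1722,"jaw":1},{"tx":0,"ty":0,"tz":0,"ax":0,"ay":0,"az":0.1722,"jaw":1},{"tx":0,"ty":0,"tz":0,"ax":0,"ay":0,"az":0.1722,"jaw":1},{"tx":0,"ty":0,"tz":0,"ax":0,"ay":0,"az":0.1722,"jaw":1},{"tx":0,"ty":0,"tz":0,"ax":0,"ay":0,"az":0.1722,"jaw":1}]' >/dev/null
python3 -m jog '[{"tx":0,"ty":0,"tz":0,"ax":0,"ay":0,"az":0.1722,"jaw":1},{"tx":0,"ty":0,"tz":0,"ax":0,"ay":0,"az":0.1722,"jaw":1},{"tx":0,"ty":0,"tz":0,"ax":0,"ay":0,"az":0.1722,"jaw":1},{"tx":0,"ty":0,"tz":0,"ax":0,"ay":0,"az":0.1722,"jaw":1},{"tx":0,"ty":0,"tz":0,"ax":0,"ay":0,"az":0,"jaw":1}]' >/dev/null
python3 -m jog '[{"tx":0,"ty":0,"tz":0,"ax":0,"ay":0,"az":0,"jaw":1},{"tx":0,"ty":0,"tz":0,"ax":0,"ay":0,"az":0,"jaw":1},{"tx":0,"ty":0,"tz":0,"ax":0,"ay":0,"az":0,"jaw":1}]'
python3 - <<'E'
from h import *
np.set_printoptions(precision=2,suppress=True)
ingrip(1); notch(1,(-.9,-.6,-8.7),-1); print(sense()['joints'])
E
```

```text
time_s: 35.17
eef_pos: [482.5, -227.3, 131.5]
ee_rot: [0.0, 0.716, -0.698, -0.0]
force: [0.0, 0.2, -0.4]
grip_width: 0.268
grip_force: 59.9
collar x [-18.61  15.68] y [-11.25  11.5 ] top z -20.631304523425683 slope 0.008738600173932189 rod top z -17.35881618211365 slope 0.001308351831792158 tip x 52.897648022507326
notch 1 [ 465.43 -228.63   39.  ] now [ 483.08 -226.38  140.2 ] tx,ty,tz [  1.78  17.7  101.2 ] az 0.0008306674045925888 F [-0.2  -0.   -1.52]
[-0.66  0.43  1.61 -0.    1.1   2.46]
```

```bash
python3 -m jog '[{"tx":1.8,"ty":17.7,"tz":20,"ax":0,"ay":0,"az":0,"jaw":1},{"tx":0,"ty":0,"tz":30,"ax":0,"ay":0,"az":0,"jaw":1},{"tx":0,"ty":0,"tz":26,"ax":0,"ay":0,"az":0,"jaw":1},{"tx":0,"ty":0,"tz":0,"ax":0,"ay":0,"az":0,"jaw":1},{"tx":0,"ty":0,"tz":0,"ax":0,"ay":0,"az":0,"jaw":1}]' >/dev/null
python3 -m jog '[{"tx":0,"ty":0,"tz":0,"ax":0,"ay":0,"az":0,"jaw":1},{"tx":0,"ty":0,"tz":0,"ax":0,"ay":0,"az":0,"jaw":1},{"tx":0,"ty":0,"tz":0,"ax":0,"ay":0,"az":0,"jaw":1}]'
python3 - <<'E'
from h import *
np.set_printoptions(precision=2,suppress=True)
c=ingrip(1); notch(1,(-1.2,-.2,-8.7),-1)
E
```

```text
time_s: 36.38
eef_pos: [465.0, -229.6, 55.8]
ee_rot: [-0.0, 0.716, -0.698, 0.0]
force: [-0.5, -0.2, -0.2]
grip_width: 0.267
grip_force: 59.9
collar x [-18.62  15.59] y [-11.25  11.51] top z -20.664357143994934 slope 0.008620969702940885 rod top z -17.345741491501016 slope -0.0003479782475548856 tip x 52.99104593862186
notch 1 [ 465.43 -228.63   39.  ] now [ 465.06 -228.36   64.35] tx,ty,tz [ 0.27 -0.35 25.35] az 0.00033532618654419366 F [-0.04 -0.27 -0.04]
```

```bash
python3 -m jog '[{"tx":0.2,"ty":-0.3,"tz":15,"ax":0,"ay":0,"az":0,"jaw":1},{"tx":0,"ty":0,"tz":7,"ax":0,"ay":0,"az":0,"jaw":1},{"tx":0,"ty":0,"tz":3,"ax":0,"ay":0,"az":0,"jaw":1},{"tx":0,"ty":0,"tz":0,"ax":0,"ay":0,"az":0,"jaw":1},{"tx":0,"ty":0,"tz":0,"ax":0,"ay":0,"az":0,"jaw":1}]'
python3 -m jog '[{"tx":0,"ty":0,"tz":0,"ax":0,"ay":0,"az":0,"jaw":0.1},{"tx":0,"ty":0,"tz":0,"ax":0,"ay":0,"az":0,"jaw":0.1},{"tx":0,"ty":0,"tz":-20,"ax":0,"ay":0,"az":0,"jaw":0.1},{"tx":0,"ty":0,"tz":-50,"ax":0,"ay":0,"az":0,"jaw":0.1},{"tx":0,"ty":0,"tz":-60,"ax":0,"ay":0,"az":0,"jaw":-0.4}]'
python3 -m jog '[{"tx":0,"ty":0,"tz":-40,"ax":0,"ay":0,"az":0,"jaw":-0.4},{"tx":0,"ty":0,"tz":0,"ax":0,"ay":0,"az":0,"jaw":-0.4},{"tx":0,"ty":0,"tz":0,"ax":0,"ay":0,"az":0,"jaw":-0.4}]'
python3 - <<'E'
from h import *
np.set_printoptions(precision=2,suppress=True)
foll()
c=snap('top'); save(c,'t3'); P,ok=cloud(c)
for o in followers(c,P,ok): print(o)
E
```

```text
time_s: 37.2
eef_pos: [465.2, -229.8, 30.5]
ee_rot: [-0.0, 0.716, -0.698, 0.0]
force: [-1.3, -0.1, -0.5]
grip_width: 0.265
grip_force: 60.1
time_s: 37.83
eef_pos: [464.7, -229.4, 161.5]
ee_rot: [0.0, 0.716, -0.698, -0.001]
force: [1.8, 0.4, 0.3]
grip_width: 0.649
grip_force: 0.0
time_s: 38.2
eef_pos: [464.8, -229.5, 199.5]
ee_rot: [0.0, 0.716, -0.698, -0.001]
force: [0.3, 0.2, -0.6]
grip_width: 0.701
grip_force: 0.0
px [107.25 184.37] ctr [ 633.13 -225.39] mid [ 630.46 -225.67] z 50.634150055354496 len 110.4 yaw 1.597 | tx,ty [   0.41 -167.16] az -3.142
px [283.07 186.25] ctr [ 465.33 -227.9 ] mid [ 465.23 -228.74] z 50.76705127709164 len 110.4 yaw 1.604 | tx,ty [-1.05 -0.63] az -3.149
(np.int32(159), array([425.  , 205.13]), array([ 635.02, -224.21]), array([ 634.18, -226.39]), np.float64(52.60154016957961), np.float64(112.76888308886322), np.float64(1.5866438759967851))
(np.int32(169), array([194.55, 209.49]), array([590.94, 319.09]), array([590.38, 320.22]), np.float64(27.853792355507494), np.float64(111.2837466788045), np.float64(1.4033067883722379))
(np.int32(92), array([422.89, 276.21]), array([ 420.49, -116.28]), array([ 440.9 , -133.23]), np.float64(452.0593559847331), np.float64(70.029683297639), np.float64(2.4467820637252693))
```

Both racked followers lie at 39 mm. Turning back and going to the third at (589,321).

```bash
python3 -m jog '[{"tx":0,"ty":0,"tz":0,"ax":0,"ay":0,"az":-0.184,"jaw":-0.4},{"tx":0,"ty":0,"tz":0,"ax":0,"ay":0,"az":-0.184,"jaw":-0.4},{"tx":0,"ty":0,"tz":0,"ax":0,"ay":0,"az":-0.184,"jaw":-0.4},{"tx":0,"ty":0,"tz":0,"ax":0,"ay":0,"az":-0.184,"jaw":-0.4},{"tx":0,"ty":0,"tz":0,"ax":0,"ay":0,"az":-0.184,"jaw":-0.4}]' >/dev/null
python3 -m jog '[{"tx":0,"ty":0,"tz":0,"ax":0,"ay":0,"az":-0.184,"jaw":-0.4},{"tx":0,"ty":0,"tz":0,"ax":0,"ay":0,"az":-0.184,"jaw":-0.4},{"tx":0,"ty":0,"tz":0,"ax":0,"ay":0,"az":-0.184,"jaw":-0.4},{"tx":0,"ty":0,"tz":0,"ax":0,"ay":0,"az":-0.184,"jaw":-0.4},{"tx":0,"ty":0,"tz":0,"ax":0,"ay":0,"az":-0.184,"jaw":-0.4}]' >/dev/null
python3 -m jog '[{"tx":0,"ty":0,"tz":0,"ax":0,"ay":0,"az":-0.184,"jaw":-0.4},{"tx":0,"ty":0,"tz":0,"ax":0,"ay":0,"az":-0.184,"jaw":-0.4},{"tx":0,"ty":0,"tz":0,"ax":0,"ay":0,"az":-0.184,"jaw":-0.4},{"tx":0,"ty":0,"tz":0,"ax":0,"ay":0,"az":-0.184,"jaw":-0.4},{"tx":0,"ty":0,"tz":0,"ax":0,"ay":0,"az":-0.184,"jaw":-0.4}]' >/dev/null
python3 -m jog '[{"tx":0,"ty":0,"tz":0,"ax":0,"ay":0,"az":-0.184,"jaw":-0.4},{"tx":51,"ty":2.6,"tz":0,"ax":0,"ay":0,"az":0,"jaw":-0.4},{"tx":51,"ty":2.6,"tz":0,"ax":0,"ay":0,"az":0,"jaw":-0.4},{"tx":51,"ty":2.6,"tz":0,"ax":0,"ay":0,"az":0,"jaw":-0.4},{"tx":51,"ty":2.6,"tz":0,"ax":0,"ay":0,"az":0,"jaw":-0.4}]' >/dev/null
python3 -m jog '[{"tx":51,"ty":2.6,"tz":0,"ax":0,"ay":0,"az":0,"jaw":-0.4},{"tx":51,"ty":2.6,"tz":0,"ax":0,"ay":0,"az":0,"jaw":-0.4},{"tx":51,"ty":2.6,"tz":0,"ax":0,"ay":0,"az":0,"jaw":-0.4},{"tx":51,"ty":2.6,"tz":0,"ax":0,"ay":0,"az":0,"jaw":-0.4},{"tx":51,"ty":2.6,"tz":0,"ax":0,"ay":0,"az":0,"jaw":-0.4}]' >/dev/null
python3 -m jog '[{"tx":51,"ty":2.6,"tz":0,"ax":0,"ay":0,"az":0,"jaw":-0.4},{"tx":52.5,"ty":2.6,"tz":0,"ax":0,"ay":0,"az":0,"jaw":-0.4},{"tx":0,"ty":0,"tz":0,"ax":0,"ay":0,"az":0,"jaw":-0.4},{"tx":0,"ty":0,"tz":0,"ax":0,"ay":0,"az":0,"jaw":-0.4},{"tx":0,"ty":0,"tz":0,"ax":0,"ay":0,"az":0,"jaw":-0.4}]'
python3 - <<'E'
from h import *
np.set_printoptions(precision=2,suppress=True)
foll()
E
```

```text
time_s: 42.05
eef_pos: [589.7, 318.4, 200.4]
ee_rot: [-0.0, 0.766, 0.643, -0.0]
force: [0.3, -0.3, -0.3]
grip_width: 0.702
grip_force: 0.0
px [283.28 176.27] ctr [588.85 321.65] mid [588.97 322.13] z 26.769144233140878 len 110.2 yaw 1.395 | tx,ty [ 3.2  -1.41] az 0.002
```

```bash
python3 -m jog '[{"tx":3.2,"ty":-1.4,"tz":55,"ax":0,"ay":0,"az":0,"jaw":-0.3},{"tx":0,"ty":0,"tz":55,"ax":0,"ay":0,"az":0,"jaw":-0.3},{"tx":0,"ty":0,"tz":50,"ax":0,"ay":0,"az":0,"jaw":-0.2},{"tx":0,"ty":0,"tz":25,"ax":0,"ay":0,"az":0,"jaw":0},{"tx":0,"ty":0,"tz":10,"ax":0,"ay":0,"az":0,"jaw":0}]' 60
python3 -m jog '[{"tx":0,"ty":0,"tz":0,"ax":0,"ay":0,"az":0,"jaw":1},{"tx":0,"ty":0,"tz":0,"ax":0,"ay":0,"az":0,"jaw":1},{"tx":0,"ty":0,"tz":0,"ax":0,"ay":0,"az":0,"jaw":1},{"tx":0,"ty":0,"tz":0,"ax":0,"ay":0,"az":0,"jaw":1}]'
python3 -m jog '[{"tx":0,"ty":0,"tz":-20,"ax":0,"ay":0,"az":0,"jaw":1},{"tx":0,"ty":0,"tz":-50,"ax":0,"ay":0,"az":0,"jaw":1},{"tx":0,"ty":0,"tz":-50,"ax":0,"ay":0,"az":0,"jaw":1},{"tx":0,"ty":0,"tz":-40,"ax":0,"ay":0,"az":0,"jaw":1},{"tx":0,"ty":0,"tz":0,"ax":0,"ay":0,"az":0,"jaw":1}]'
python3 - <<'E'
from h import *
np.set_printoptions(precision=2,suppress=True)
ingrip(1); print(sense()['eef_pos'],sense()['joints'],toolT()[:2,0])
E
```

```text
time_s: 42.72
eef_pos: [588.4, 322.1, 4.3]
ee_rot: [-0.0, 0.766, 0.643, -0.001]
force: [-1.2, -0.3, 0.0]
grip_width: 0.502
grip_force: 0.0
time_s: 43.22
eef_pos: [589.2, 323.1, 6.4]
ee_rot: [0.0, 0.765, 0.644, 0.001]
force: [-0.9, -0.7, 3.8]
grip_width: 0.268
grip_force: 61.9
time_s: 43.85
eef_pos: [590.0, 323.5, 170.6]
ee_rot: [0.001, 0.765, 0.644, 0.004]
force: [-0.5, 0.4, -0.9]
grip_width: 0.265
grip_force: 61.3
collar x [-17.87  16.51] y [-11.7   10.81] top z -20.349065929784736 slope 0.008639438345856275 rod top z -16.953056119942566 slope -0.0010949884269836458 tip x 53.76985458160432
[589.09 323.14 167.66] [ 0.33  0.69  1.08 -0.    1.37  0.5 ] [0.17 0.99]
```

```bash
python3 -m jog '[{"tx":0,"ty":0,"tz":0,"ax":0,"ay":0,"az":0.1744,"jaw":1},{"tx":0,"ty":0,"tz":0,"ax":0,"ay":0,"az":0.1744,"jaw":1},{"tx":0,"ty":0,"tz":0,"ax":0,"ay":0,"az":0.1744,"jaw":1},{"tx":0,"ty":0,"tz":0,"ax":0,"ay":0,"az":0.1744,"jaw":1},{"tx":0,"ty":0,"tz":0,"ax":0,"ay":0,"az":0.1744,"jaw":1}]' >/dev/null
python3 -m jog '[{"tx":0,"ty":0,"tz":0,"ax":0,"ay":0,"az":0.1744,"jaw":1},{"tx":0,"ty":0,"tz":0,"ax":0,"ay":0,"az":0.1744,"jaw":1},{"tx":-0.4,"ty":47.2,"tz":0,"ax":0,"ay":0,"az":0,"jaw":1},{"tx":-0.4,"ty":47.2,"tz":0,"ax":0,"ay":0,"az":0,"jaw":1},{"tx":-0.4,"ty":47.2,"tz":0,"ax":0,"ay":0,"az":0,"jaw":1}]' >/dev/null
python3 -m jog '[{"tx":-0.4,"ty":47.2,"tz":0,"ax":0,"ay":0,"az":0,"jaw":1},{"tx":-0.4,"ty":47.2,"tz":0,"ax":0,"ay":0,"az":0,"jaw":1},{"tx":-0.4,"ty":47.2,"tz":0,"ax":0,"ay":0,"az":0,"jaw":1},{"tx":-0.2,"ty":47.5,"tz":0,"ax":0,"ay":0,"az":0,"jaw":1},{"tx":0,"ty":0,"tz":40,"ax":0,"ay":0,"az":0,"jaw":1}]' >/dev/null
python3 -m jog '[{"tx":0,"ty":0,"tz":40,"ax":0,"ay":0,"az":0,"jaw":1},{"tx":0,"ty":0,"tz":0,"ax":0,"ay":0,"az":0,"jaw":1},{"tx":0,"ty":0,"tz":0,"ax":0,"ay":0,"az":0,"jaw":1},{"tx":0,"ty":0,"tz":0,"ax":0,"ay":0,"az":0,"jaw":1},{"tx":0,"ty":0,"tz":0,"ax":0,"ay":0,"az":0,"jaw":1}]'
python3 - <<'E'
from h import *
np.set_printoptions(precision=2,suppress=True)
ingrip(1); brel((-.7,-.6,-8.4))
E
```

```text
time_s: 46.4
eef_pos: [645.2, -2.9, 86.7]
ee_rot: [0.0, 0.996, 0.089, 0.001]
force: [-0.1, -0.6, -0.9]
grip_width: 0.266
grip_force: 61.2
collar x [-18.64  15.7 ] y [-11.87  10.55] top z -20.377391192093185 slope 0.008598200685615436 rod top z -16.95072208436744 slope 0.004894105359973575 tip x 53.060451503236635
centre before face 84.77943194509099 lat -0.5505311697707498 z 94.54160407654965 tool yaw 0.1780944218627451 F [-0.81 -0.31  0.03]
```

```bash
python3 -m jog '[{"tx":0,"ty":0.5,"tz":20,"ax":0,"ay":0,"az":0,"jaw":1},{"tx":0,"ty":0,"tz":14,"ax":0,"ay":0,"az":0,"jaw":1},{"tx":-10,"ty":0,"tz":0,"ax":0,"ay":0,"az":0,"jaw":1},{"tx":-10,"ty":0,"tz":0,"ax":0,"ay":0,"az":0,"jaw":1},{"tx":-6,"ty":0,"tz":0,"ax":0,"ay":0,"az":0,"jaw":1}]' >/dev/null
python3 -m jog '[{"tx":0,"ty":0,"tz":0,"ax":0,"ay":0,"az":0,"jaw":1},{"tx":0,"ty":0,"tz":0,"ax":0,"ay":0,"az":0,"jaw":1},{"tx":0,"ty":0,"tz":0,"ax":0,"ay":0,"az":0,"jaw":1},{"tx":0,"ty":0,"tz":0,"ax":0,"ay":0,"az":0,"jaw":1}]'
python3 -m jog '[{"tx":-2,"ty":0,"tz":0,"ax":0,"ay":0,"az":0,"jaw":1},{"tx":-2,"ty":0,"tz":0,"ax":0,"ay":0,"az":0,"jaw":1},{"tx":0,"ty":0,"tz":0,"ax":0,"ay":0,"az":0,"jaw":1},{"tx":0,"ty":0,"tz":0,"ax":0,"ay":0,"az":0,"jaw":1}]'
python3 -m jog '[{"tx":-1.5,"ty":0,"tz":0,"ax":0,"ay":0,"az":0,"jaw":1},{"tx":-1,"ty":0,"tz":0,"ax":0,"ay":0,"az":0,"jaw":1},{"tx":0,"ty":0,"tz":0,"ax":0,"ay":0,"az":0,"jaw":1},{"tx":0,"ty":0,"tz":0,"ax":0,"ay":0,"az":0,"jaw":1}]'
python3 - <<'E'
from h import *
np.set_printoptions(precision=2,suppress=True)
ingrip(1); brel((-1.2,-.6,-8.4))
E
```

```text
time_s: 47.72
eef_pos: [619.4, -8.0, 51.4]
ee_rot: [0.0, 0.996, 0.089, -0.0]
force: [-0.5, 0.6, -0.4]
grip_width: 0.263
grip_force: 61.2
time_s: 48.22
eef_pos: [615.4, -8.8, 51.5]
ee_rot: [0.0, 0.996, 0.089, 0.0]
force: [0.4, -1.1, -1.1]
grip_width: 0.268
grip_force: 61.2
time_s: 48.72
eef_pos: [612.9, -9.2, 51.5]
ee_rot: [0.0, 0.996, 0.089, 0.0]
force: [-0.1, -0.2, -0.8]
grip_width: 0.268
grip_force: 61.2
collar x [-18.66  15.72] y [-11.87  10.53] top z -20.384823315632303 slope 0.005359842838759141 rod top z -16.987664734778548 slope 0.002458529728886746 tip x 53.028117298246414
centre before face 51.604080014508035 lat -0.004731229583049057 z 59.893928128360656 tool yaw 0.17799196708457501 F [-0.97 -0.4  -1.19]
```

It entered 3.4 mm without force, so this end is chamfered too. Off to notch 2, turning the same way.

```bash
python3 -m jog '[{"tx":20,"ty":0,"tz":0,"ax":0,"ay":0,"az":0,"jaw":1},{"tx":14,"ty":0,"tz":0,"ax":0,"ay":0,"az":0,"jaw":1},{"tx":0,"ty":0,"tz":-40,"ax":0,"ay":0,"az":0,"jaw":1},{"tx":0,"ty":0,"tz":-40,"ax":0,"ay":0,"az":0,"jaw":1},{"tx":-31,"ty":40,"tz":0,"ax":0,"ay":0,"az":0,"jaw":1}]' >/dev/null
python3 -m jog '[{"tx":-31,"ty":40,"tz":0,"ax":0,"ay":0,"az":0,"jaw":1},{"tx":-31,"ty":40,"tz":0,"ax":0,"ay":0,"az":0,"jaw":1},{"tx":-31,"ty":40,"tz":0,"ax":0,"ay":0,"az":0,"jaw":1},{"tx":-31,"ty":40,"tz":0,"ax":0,"ay":0,"az":0,"jaw":1},{"tx":0,"ty":0,"tz":0,"ax":0,"ay":0,"az":0.1722,"jaw":1}]' >/dev/null
python3 -m jog '[{"tx":0,"ty":0,"tz":0,"ax":0,"ay":0,"az":0.1722,"jaw":1},{"tx":0,"ty":0,"tz":0,"ax":0,"ay":0,"az":0.1722,"jaw":1},{"tx":0,"ty":0,"tz":0,"ax":0,"ay":0,"az":0.1722,"jaw":1},{"tx":0,"ty":0,"tz":0,"ax":0,"ay":0,"az":0.1722,"jaw":1},{"tx":0,"ty":0,"tz":0,"ax":0,"ay":0,"az":0.1722,"jaw":1}]' >/dev/null
python3 -m jog '[{"tx":0,"ty":0,"tz":0,"ax":0,"ay":0,"az":0.1722,"jaw":1},{"tx":0,"ty":0,"tz":0,"ax":0,"ay":0,"az":0.1722,"jaw":1},{"tx":0,"ty":0,"tz":0,"ax":0,"ay":0,"az":0.1722,"jaw":1},{"tx":0,"ty":0,"tz":0,"ax":0,"ay":0,"az":0.1735,"jaw":1},{"tx":0,"ty":0,"tz":0,"ax":0,"ay":0,"az":0,"jaw":1}]' >/dev/null
python3 -m jog '[{"tx":0,"ty":0,"tz":0,"ax":0,"ay":0,"az":0,"jaw":1},{"tx":0,"ty":0,"tz":0,"ax":0,"ay":0,"az":0,"jaw":1},{"tx":0,"ty":0,"tz":0,"ax":0,"ay":0,"az":0,"jaw":1}]'
python3 - <<'E'
from h import *
np.set_printoptions(precision=2,suppress=True)
ingrip(1); notch(2,(-1.2,-.2,-8.4),-1); print(sense()['joints'])
E
```

```text
time_s: 51.8
eef_pos: [529.2, -227.5, 131.5]
ee_rot: [0.0, 0.716, -0.698, -0.0]
force: [-0.4, 0.3, -0.7]
grip_width: 0.266
grip_force: 61.3
collar x [-18.9   15.41] y [-11.26  11.48] top z -20.394082880640312 slope 0.0067226805793476905 rod top z -16.980088969761283 slope -1.233219712840609e-05 tip x 52.55640573840287
notch 2 [ 521.41 -227.21   39.  ] now [ 529.36 -226.3   139.89] tx,ty,tz [  0.7    7.98 100.89] az 0.0007484744717736191 F [-0.42 -0.07 -1.29]
[-0.61  0.52  1.47  0.    1.15  2.51]
```

```bash
python3 -m jog '[{"tx":0.7,"ty":8,"tz":20,"ax":0,"ay":0,"az":0,"jaw":1},{"tx":0,"ty":0,"tz":30,"ax":0,"ay":0,"az":0,"jaw":1},{"tx":0,"ty":0,"tz":26,"ax":0,"ay":0,"az":0,"jaw":1},{"tx":0,"ty":0,"tz":0,"ax":0,"ay":0,"az":0,"jaw":1},{"tx":0,"ty":0,"tz":0,"ax":0,"ay":0,"az":0,"jaw":1}]' >/dev/null
python3 -m jog '[{"tx":0,"ty":0,"tz":0,"ax":0,"ay":0,"az":0,"jaw":1},{"tx":0,"ty":0,"tz":0,"ax":0,"ay":0,"az":0,"jaw":1},{"tx":0,"ty":0,"tz":0,"ax":0,"ay":0,"az":0,"jaw":1}]'
python3 - <<'E'
from h import *
np.set_printoptions(precision=2,suppress=True)
c=ingrip(1); notch(2,(-1.5,0,-8.4),-1)
E
```

```text
time_s: 53.0
eef_pos: [521.3, -228.5, 55.8]
ee_rot: [-0.0, 0.716, -0.698, 0.0]
force: [0.2, -0.3, -1.2]
grip_width: 0.271
grip_force: 61.2
collar x [-18.81  15.31] y [-11.27  11.49] top z -20.39554162890321 slope 0.008308344156065588 rod top z -17.058066240281534 slope -0.0020196285383354807 tip x 52.61468263776304
notch 2 [ 521.41 -227.21   39.  ] now [ 521.22 -226.92   64.06] tx,ty,tz [ 0.29 -0.17 25.06] az 0.00017957365555432148 F [ 0.12 -0.07 -0.48]
```

```bash
python3 -m jog '[{"tx":0.3,"ty":-0.2,"tz":15,"ax":0,"ay":0,"az":0,"jaw":1},{"tx":0,"ty":0,"tz":7,"ax":0,"ay":0,"az":0,"jaw":1},{"tx":0,"ty":0,"tz":2.7,"ax":0,"ay":0,"az":0,"jaw":1},{"tx":0,"ty":0,"tz":0,"ax":0,"ay":0,"az":0,"jaw":1},{"tx":0,"ty":0,"tz":0,"ax":0,"ay":0,"az":0,"jaw":1}]'
python3 -m jog '[{"tx":0,"ty":0,"tz":0,"ax":0,"ay":0,"az":0,"jaw":0.1},{"tx":0,"ty":0,"tz":0,"ax":0,"ay":0,"az":0,"jaw":0.1},{"tx":0,"ty":0,"tz":-20,"ax":0,"ay":0,"az":0,"jaw":0.1},{"tx":0,"ty":0,"tz":-50,"ax":0,"ay":0,"az":0,"jaw":0.1},{"tx":0,"ty":0,"tz":-60,"ax":0,"ay":0,"az":0,"jaw":0.1}]'
python3 -m jog '[{"tx":0,"ty":0,"tz":-40,"ax":0,"ay":0,"az":0,"jaw":0},{"tx":0,"ty":0,"tz":0,"ax":0,"ay":0,"az":-0.1722,"jaw":0},{"tx":0,"ty":0,"tz":0,"ax":0,"ay":0,"az":-0.1722,"jaw":0},{"tx":0,"ty":0,"tz":0,"ax":0,"ay":0,"az":-0.1722,"jaw":0},{"tx":0,"ty":0,"tz":0,"ax":0,"ay":0,"az":-0.1722,"jaw":0}]' >/dev/null
python3 -m jog '[{"tx":0,"ty":0,"tz":0,"ax":0,"ay":0,"az":-0.1722,"jaw":0},{"tx":0,"ty":0,"tz":0,"ax":0,"ay":0,"az":-0.1722,"jaw":0},{"tx":0,"ty":0,"tz":0,"ax":0,"ay":0,"az":-0.1722,"jaw":0},{"tx":0,"ty":0,"tz":0,"ax":0,"ay":0,"az":-0.1722,"jaw":0},{"tx":0,"ty":0,"tz":0,"ax":0,"ay":0,"az":-0.1722,"jaw":0}]' >/dev/null
python3 -m jog '[{"tx":0,"ty":0,"tz":0,"ax":0,"ay":0,"az":-0.1722,"jaw":0},{"tx":31.5,"ty":-45.5,"tz":0,"ax":0,"ay":0,"az":0,"jaw":0},{"tx":31.5,"ty":-45.5,"tz":0,"ax":0,"ay":0,"az":0,"jaw":0},{"tx":31.5,"ty":-45.5,"tz":0,"ax":0,"ay":0,"az":0,"jaw":0},{"tx":0,"ty":0,"tz":0,"ax":0,"ay":0,"az":0,"jaw":0}]' >/dev/null
python3 -m jog '[{"tx":0,"ty":0,"tz":0,"ax":0,"ay":0,"az":0,"jaw":0},{"tx":0,"ty":0,"tz":0,"ax":0,"ay":0,"az":0,"jaw":0},{"tx":0,"ty":0,"tz":0,"ax":0,"ay":0,"az":0,"jaw":0}]'
cat >> h.py <<'E'
def knob():
    c=snap('wrist'); P,ok=cloud(c); Z=P[...,2]; T=toolT()
    hsv=cv2.cvtColor(c['color'],cv2.COLOR_RGB2HSV); k=ok&(hsv[...,2]<70)&(Z>35)&(Z<115)&(P[...,0]>566)&(P[...,0]<620)&(P[...,1]>-110)&(P[...,1]<10)
    q=P[k]; r=rect(q); a=np.array([np.cos(HA),np.sin(HA)]); b=np.array([a[1],-a[0]]); v=np.array(r[0])-HC
    d=T[:3,:3].T@np.array([*(np.array(r[0])-T[:2,3]),0])
    print('knob',k.sum(),r,'top z',np.percentile(q[:,2],95),'ahead',v@a,'lat',v@b,'angle by asin',np.arcsin(np.clip(v@b/70,-1,1)),'tx,ty',d[:2],'eef',T[:3,3]); return c
E
python3 - <<'E'
from h import *
np.set_printoptions(precision=2,suppress=True)
c=knob(); save(c,'w7'); foll()
E
```

```text
time_s: 53.82
eef_pos: [521.5, -228.7, 30.8]
ee_rot: [-0.0, 0.716, -0.698, 0.0]
force: [-0.0, 0.2, -0.8]
grip_width: 0.264
grip_force: 61.4
time_s: 54.45
eef_pos: [521.0, -228.4, 161.8]
ee_rot: [0.0, 0.716, -0.698, -0.001]
force: [0.8, -0.4, -0.4]
grip_width: 0.451
grip_force: 0.0
time_s: 56.7
eef_pos: [590.2, -78.7, 200.9]
ee_rot: [0.0, 0.996, 0.088, 0.0]
force: [-0.0, 0.1, -0.2]
grip_width: 0.502
grip_force: 0.0
knob 327 ((580.771484375, -64.12326049804688), (19.74811553955078, 38.84702682495117), 68.03976440429688) top z 83.06996143051558 ahead 11.555968013157763 lat 49.00928077915494 angle by asin 0.7755831662244259 tx,ty [ -6.86 -15.83] eef [590.29 -78.51 200.88]
px [447.89 165.88] ctr [ 633.86 -223.62] mid [ 635.2  -224.28] z 50.76504912150358 len 110.7 yaw 1.592 | tx,ty [ 18.07 151.13] az -1.417
px [414.17 270.59] ctr [ 521.66 -225.09] mid [ 524.66 -225.8 ] z 50.618430018923846 len 110.3 yaw 1.601 | tx,ty [-91.84 133.14] az -1.426
px [399.59 303.45] ctr [ 607.1  -117.88] mid [ 605.56 -110.32] z 250.14077759342678 len 37.2 yaw 2.024 | tx,ty [ 9.51 38.04] az -1.848
```

View pics/w7.png

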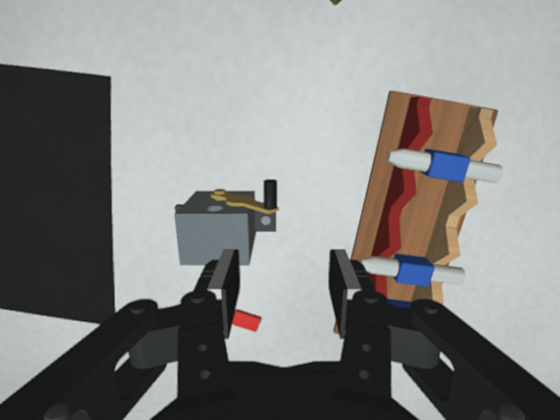

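The knob is at (270,194), where it was left, and the racked followers' tapered ends lie on the red comb at (398,157) and (370,265). Pinching the knob and leading the cover back.

```bash
python3 -m jog '[{"tx":1.3,"ty":-1,"tz":50,"ax":0,"ay":0,"az":0,"jaw":0.2},{"tx":0,"ty":0,"tz":50,"ax":0,"ay":0,"az":0,"jaw":0.2},{"tx":0,"ty":0,"tz":40,"ax":0,"ay":0,"az":0,"jaw":0.2},{"tx":0,"ty":0,"tz":20,"ax":0,"ay":0,"az":0,"jaw":0.2},{"tx":0,"ty":0,"tz":0,"ax":0,"ay":0,"az":0,"jaw":0.2}]' 30
python3 -m jog '[{"tx":0,"ty":0,"tz":0,"ax":0,"ay":0,"az":0,"jaw":1},{"tx":0,"ty":0,"tz":0,"ax":0,"ay":0,"az":0,"jaw":1},{"tx":0,"ty":0,"tz":0,"ax":0,"ay":0,"az":0,"jaw":1},{"tx":0,"ty":0,"tz":0,"ax":0,"ay":0,"az":0,"jaw":1},{"tx":0,"ty":0,"tz":0,"ax":0,"ay":0,"az":0,"jaw":1}]'
```

```text
time_s: 57.42
eef_pos: [590.8, -76.5, 39.6]
ee_rot: [-0.001, 0.996, 0.088, -0.001]
force: [0.4, -0.5, 0.0]
grip_width: 0.404
grip_force: 0.0
time_s: 58.05
eef_pos: [589.9, -72.3, 39.1]
ee_rot: [-0.004, 0.996, 0.088, -0.002]
force: [2.2, 20.0, -16.5]
grip_width: 0.125
grip_force: 29.1
```

```bash
python3 -m jog '[{"tx":0,"ty":-4,"tz":0,"ax":0,"ay":0,"az":0,"jaw":1},{"tx":0,"ty":-8.7,"tz":-11,"ax":0,"ay":0,"az":0,"jaw":1},{"tx":0,"ty":-13.6,"tz":-10.9,"ax":0,"ay":0,"az":0,"jaw":1},{"tx":0,"ty":-15.9,"tz":-7.2,"ax":0,"ay":0,"az":0,"jaw":1},{"tx":0,"ty":-17.2,"tz":-3,"ax":0,"ay":0,"az":0,"jaw":1}]'
python3 -m jog '[{"tx":0,"ty":0,"tz":0,"ax":0,"ay":0,"az":0,"jaw":1},{"tx":0,"ty":0,"tz":0,"ax":0,"ay":0,"az":0,"jaw":1},{"tx":0,"ty":0,"tz":0,"ax":0,"ay":0,"az":0,"jaw":1}]'
```

```text
time_s: 58.68
eef_pos: [580.9, -18.2, 74.4]
ee_rot: [0.001, 0.996, 0.088, 0.0]
force: [-6.0, -4.7, -4.4]
grip_width: 0.131
grip_force: 29.4
time_s: 59.05
eef_pos: [580.8, -17.7, 74.6]
ee_rot: [0.0, 0.996, 0.088, -0.0]
force: [-7.1, 0.3, 1.4]
grip_width: 0.127
grip_force: 30.0
```

```bash
python3 -m jog '[{"tx":0,"ty":0,"tz":0,"ax":0,"ay":0,"az":0,"jaw":0.2},{"tx":0,"ty":0,"tz":0,"ax":0,"ay":0,"az":0,"jaw":0.2},{"tx":0,"ty":0,"tz":-50,"ax":0,"ay":0,"az":0,"jaw":0.2},{"tx":0,"ty":0,"tz":-60,"ax":0,"ay":0,"az":0,"jaw":0.2},{"tx":0,"ty":0,"tz":-60,"ax":0,"ay":0,"az":0,"jaw":0.2}]'
python3 -m jog '[{"tx":0,"ty":0,"tz":-40,"ax":0,"ay":0,"az":0,"jaw":0.2},{"tx":0,"ty":0,"tz":0,"ax":0,"ay":0,"az":0,"jaw":0.2},{"tx":0,"ty":0,"tz":0,"ax":0,"ay":0,"az":0,"jaw":0.2}]'
python3 - <<'E'
from h import *
np.set_printoptions(precision=2,suppress=True)
c=knob(); save(c,'w8'); foll()
c=snap('top')
for q,z in (('oil_bottle',0),('padlock',0),('tagged_key',0),('follower1',39)):
    for d in place_of(q,'top')[:5]: print(q,d,at_z(c,*d['centre'],z)[:2])
save(c,'t4')
im=np.hstack([cv2.imread('pics/w8.png')[100:320,100:],cv2.imread('pics/t4.png')[100:320,100:440]]); cv2.imwrite('pics/f.png',im[:, :800])
E
```

```text
time_s: 59.68
eef_pos: [581.2, -18.0, 245.6]
ee_rot: [0.0, 0.996, 0.088, 0.001]
force: [0.9, -0.4, 0.2]
grip_width: 0.401
grip_force: 0.0
time_s: 60.05
eef_pos: [581.0, -17.9, 282.1]
ee_rot: [-0.0, 0.996, 0.088, -0.0]
force: [0.3, 0.4, -0.7]
grip_width: 0.403
grip_force: 0.0
knob 248 ((579.2035522460938, -17.18320655822754), (23.621810913085938, 11.248638153076172), 9.671753883361816) top z 106.4730945668647 ahead 18.24405742827287 lat 2.5216852830504974 angle by asin 0.03603187163715704 tx,ty [-1.46 -1.02] eef [580.82 -17.94 281.62]
px [466.39 153.93] ctr [ 633.72 -223.23] mid [ 634.63 -224.33] z 50.72606499847035 len 111.0 yaw 1.601 | tx,ty [ 16.37 212.03] az -1.425
px [437.79 239.66] ctr [ 521.19 -225.23] mid [ 516.22 -226.41] z 50.62807480934487 len 118.5 yaw 2.456 | tx,ty [-97.66 193.75] az -2.28
px [425.28 277.81] ctr [ 465.44 -226.52] mid [ 470.97 -226.71] z 50.64477439128379 len 110.4 yaw 1.604 | tx,ty [-147.51  185.66] az -1.427
oil_bottle {'centre': [266.5, 142.2], 'conf': 0.54} [782.42 161.37]
padlock {'centre': [423.9, 278.2], 'conf': 0.64} [ 468.02 -237.62]
follower1 {'centre': [424.7, 281.1], 'conf': 0.94} [ 457.52 -228.8 ]
follower1 {'centre': [422.3, 203.7], 'conf': 0.85} [ 639.85 -221.96]
follower1 {'centre': [421.9, 254.8], 'conf': 0.64} [ 517.7  -222.05]
follower1 {'centre': [119.1, 272.6], 'conf': 0.62} [427.06 474.23]
```

View pics/f.png

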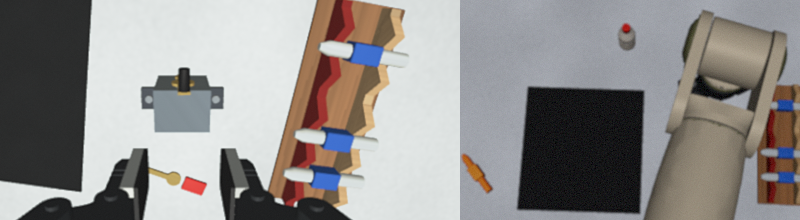

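The mat is empty. The three followers lie with their tapered ends on the red comb (left tips at (322,47), (297,135) and (287,173)). The cover is upright at about 0.04 rad, and the gripper is clear. Handing in.

```bash
python3 -c "
from rig import finish_job; print(finish_job())"
```

```text
the job is handed in; nothing more can be done
None
```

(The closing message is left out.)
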